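Refit the relays of the gasket tester's control box and prove the pan switch

TASK

Use the pry blade to lever up the grey hood of the control box and swing it wide open, push every loose relay plug fully home into a socket of its own, shut the hood, and lay the blade back on the cork mat. Then, with the hood shut, put the moka base upright in the middle of the hotplate's round pad, press it down until the sprung pad is right down, and let go, leaving it standing there. Keep the moka base from tipping over, and leave the funnel and the tin dish with its gasket where they are.

Things in the scene. Friction and masses are not known exactly. Their poses are not given: they have to be found in the camera images.
- ctrlbox: Fixed dark steel control box, 130 mm (its x) x 140 mm (its y) x 45 mm high; origin at the centre of its underside. Three sockets in a row along y in its top face, at x = -5 mm, y = -40, 0, +40 mm. The grey hood covers them; it is hinged at x = +50 mm and opens from the -x side, where a 15 mm wide ledge of the box top (height 45 mm) is left bare in front of the hood.
- hood (a joint): Angle of the grey hood: 0 shut, 1.9 rad fully open (stop). The hinge is stiff: the hood stays where it is left; it takes about 2 N at the free edge to lift.
- hood_hinge (a point): Middle of the hood's hinge line: fixed to the box at x = +50 mm, y = 0, z = 45 mm in the box's frame; axes parallel to the box's. The hinge runs along y; opening lifts the -x edge up and over towards +x. The hood, shut, is a hollow open-bottomed cover reaching from the hinge 100 mm towards -x, 130 mm wide along y, outside height 34 mm above the box top, walls and top 4 mm.
- hood_edge (a point): Point on the hood: middle of the lower edge of its front (-x) wall, at the top of the pry slot, 98 mm from the hinge (towards -x) and 7 mm above the box top when shut. The slot is 50 mm wide along y and 7 mm high, between the box top and this edge, under a wall 4 mm thick with hollow space behind; too low for fingers, made for the blade.
- blade: Pry blade: wooden handle 90 mm long, 20 mm wide, 14 mm high, lying flat, with a thin steel blade 70 mm long, 18 mm wide, 2.5 mm thick sticking out at mid-height (7 mm above the underside). Origin: under the joint of handle and blade; x points to the blade's tip (tip at x = +70 mm), handle from x = 0 to -90 mm; y across, z up. Mass 70 g, centre of mass about x = -26 mm.
- mat: Fixed cork mat, 130 mm (x) x 170 mm (y) x 3 mm; origin at the centre of its underside. The blade lies on it at the start and belongs there at the end.
- plug1: A black plug-in relay block with a white grip rib, standing upright. Origin: centre of its underside. Bottom block (the part that goes into a socket) 28 mm along its x, 24 mm along its y, 12 mm high; above it a flange 34 (x) x 30 (y) mm, 4 mm thick; on top a grip rib 12 mm along x, 24 mm along y, 16 mm high (total 32 mm). Half-turn symmetric. Mass about 60 g. May be absent.
- plug2: A black plug-in relay block with a white grip rib, standing upright. Origin: centre of its underside. Bottom block (the part that goes into a socket) 28 mm along its x, 24 mm along its y, 12 mm high; above it a flange 34 (x) x 30 (y) mm, 4 mm thick; on top a grip rib 12 mm along x, 24 mm along y, 16 mm high (total 32 mm). Half-turn symmetric. Mass about 60 g. May be absent.
- plug3: A black plug-in relay block with a white grip rib, standing upright. Origin: centre of its underside. Bottom block (the part that goes into a socket) 28 mm along its x, 24 mm along its y, 12 mm high; above it a flange 34 (x) x 30 (y) mm, 4 mm thick; on top a grip rib 12 mm along x, 24 mm along y, 16 mm high (total 32 mm). Half-turn symmetric. Mass about 60 g. May be absent.
- ctrlbox_hole0 (a point): Centre of the mouth of a socket, level with the top of the control box. Hole 32 mm along its x by 28 mm along its y, 14 mm deep, edges chamfered 2 mm; axes parallel to the box's. Any plug fits any socket, either way round; fully home, its flange rests on the box top (plug origin 12 mm below this point).
- ctrlbox_hole1 (a point): Centre of the mouth of a socket, level with the top of the control box. Hole 32 mm along its x by 28 mm along its y, 14 mm deep, edges chamfered 2 mm; axes parallel to the box's. Any plug fits any socket, either way round; fully home, its flange rests on the box top (plug origin 12 mm below this point).
- ctrlbox_hole2 (a point): Centre of the mouth of a socket, level with the top of the control box. Hole 32 mm along its x by 28 mm along its y, 14 mm deep, edges chamfered 2 mm; axes parallel to the box's. Any plug fits any socket, either way round; fully home, its flange rests on the box top (plug origin 12 mm below this point).
- moka_base: Aluminium moka-pot base, open at the top; origin at the centre of its underside. Body 76 mm in diameter at the foot, 70 mm at 36 mm height, drawn in to a straight round neck 54 mm in diameter from 41 to 64 mm (the top; wall 3 mm). Can be gripped round the neck. Mass about 200 g.
- hotplate: Fixed white hotplate housing 150 mm (x) x 120 mm (y) x 30 mm high, red rocker switch on top near its -x edge (not moving, not needed); origin at the centre of its underside. The sprung pad sits at x = +12 mm, y = 0.
- pad_top (a point): Centre of the top face of the round dark pad (92 mm in diameter), 42 mm above the table when up.
- pan_pad (a joint): How far the pad is pressed down: 0 up, 0.008 m fully down (stop). Spring: about 4.5 N to start (plus the pad's own 1.5 N weight helping), about 12.5 N fully down; the moka base's own weight does not press it down.
- funnel: Bystander: pewter-coloured filter funnel standing mouth down, 54 mm in diameter, 75 mm high; origin at the centre of its underside.
- dish: Bystander: round tin dish 90 mm across, 18 mm high; origin at the centre of its underside.
- gasket: Bystander: black rubber gasket ring, 54 mm across, 5 mm thick, lying in the dish; origin at the centre of its underside.
Mind the look-alikes: they are no part of the job. Leave any green or white look-alike of the blade alone.

How it is judged:
By the outcome, as a careful person would: the job done as asked, in the order asked, and still so for the second after the job is handed in, with the robot touching nothing.
Of plug1, plug2, plug3 only 1 to 3 are there at a start; the rules pass over those that are not, and their reading is None.
At some moment in a run one of plug1, plug2, plug3, blade may be knocked a few centimetres aside while the robot is not near it.
It also fails if it takes over 210 s, if anything falls off the work surface, if the arm or the gripper's body presses on something with over 40 N, if the wrist force passes 120 N, or if a joint passes its speed limit or range.

ROBOT

A 7-joint arm with a two-finger parallel gripper is mounted at the origin on the work surface. World frame = base frame: x ahead of the robot, y to its left, z up, the work surface at z = 0. Lengths are in m, angles in rad, forces in N, time in s.
With the tool pointing down it reaches from about 0.425 to 0.925 m from the base axis. Payload 6.8 kg.
Tool frame: the origin (TCP) lies midway between the tips of the shut fingers; the grasp point (between the pads) lies 19 mm behind it (r.grip_depth is the distance from the TCP to the grasp point, in m); z points along the fingers, y is the line along which they close (so a half turn about z gives the same grasp; the last joint's range is limited). The gripper opens to 85 mm and grips with 20 to 120 N. Pads are 22 mm wide; open, the fingers measure 114 mm over their backs; the gripper's body (76 mm by 85 mm) begins 54 mm behind the grasp point. The pads swing forward as they close: fully open they stand 13 mm farther back than shut.
Start: joints at [-0.108, 0.477, 0.022, 1.555, -0.011, 1.109, -0.083], TCP at [0.675, 0, 0.231] pointing down, gripper open.
Joint ranges: [-2.96, 2.96], [-0.34, 2.1], [-1.41, 1.46], [0.24, 2.44], [-1.37, 4.51], [0.17, 1.92], [-2.96, 2.96]. Speed limits (rad/s): [2.39, 2.39, 3.14, 3.14, 3.14, 3.14, 3.14].

INTERFACE

Orientations are given as a rotation vector (axis times angle).
In Python, from bench import telemetry, grab_frame, calibration, order, silhouettes, r gives the robot as it stands.
- The arm moves only by the tool apply_moves, never from a script. Its argument "moves" is a list of rows, each a list of 7 numbers: the turn, a rotation vector about the tool's x, y, z scaled (see below), then the shift along the tool's x, y, z scaled (see below), then the opening, from -1 (shut) to 1 (fully open). A call has exactly 8 rows; each row shifts and turns the commanded pose from where the row before left it, along the tool's axes as they then stand; what a row does not reach is not made up. The controller multiplies each number of a shift by 1000 mm and each number of a turn by 6 degrees. A row lasts 1/12 s, in which the tool goes at most 41.7 mm and 7.16 degrees, less where a joint would pass 70% of its speed; a pose out of reach is approached as far as the arm can. A call with a number of a shift or a turn outside -1 to 1 is refused whole. A call with a gripper value outside its range is refused whole. The fingers move at their own pace and stop on an object; "grip_force" is the grip in N (left out, the last holds). Time passes only in rows, so rows that do not move let the fingers close, or fill a call up. It gives the time, the measured TCP pose, the force, the opening and the grip force at its end, in the units of the state.
- telemetry.get_obs(): the state, without advancing time (a new reading comes with each control period).
- grab_frame(name): name is "scene" or "side" or "wrist"; returns the picture (400x640x3 uint8, blue, green, red); there is no depth.
- calibration(name): a dict with "fx", "fy", "cx", "cy" (pixels), "k1" (the pictures are not rectified: a ray, as slopes to the right and down, at radius r is drawn at 1 + k1 r^2 times it, then the intrinsics apply), "world_from_camera" (4x4, takes a point from camera to world coordinates); the wrist camera has in their place "mount" (4x4, takes a point from camera to tool coordinates, whose origin is the TCP and whose axes are the flange's). Camera axes: x right, y down, z forward; pixel columns grow to the right and rows downward; lengths in m; the calibration is good to about 2 mm. A picture is of the moment at which its call begins: read the wrist's pose just before it. calibration takes no time and is no camera call.
- order.hand_in(): hands the job in; it is judged then, once.
Trained networks look in the newest picture that a camera, given by its name, has taken for a name from the list of things; names that differ only in an ending like _2 or _b are one class to them, and where a whole thing is asked for, a point or a joint stands for the part that bears it (a point fixed in the world has none). Each returns a list of dicts, best first, with "p" (0 to 1); they miss things now and then, are a little off and sometimes report something else, mostly with a low value. They report only what shows in the picture. A call takes as long as a camera call. They do not tell look-alikes from the thing itself.
- silhouettes(thing, camera): "mask" (400x640 bool, what is visible of it) and "extent" ([centre column, centre row, width, height] in pixels, round what is visible of it).
The state is a dict: "clock": time; "joints": joint angles; "qvel": joint speeds; "tau": joint torques, N m; "tcp_pos": TCP position; "orientation": TCP orientation; "contact_force": force on the tool from outside, world axes, zero at the start; "moment": the same for the moment, N m; "grip_width": finger opening in m; "gripper_force": force on a finger pad.
Only numpy, scipy, OpenCV 4.12 (cv2) and the standard library are available. Lean on these libraries where they do the work, as an engineer would, in place of code of your own. Each camera call takes 0.05 s, during which the arm holds its last target. There are 200 camera calls.

## Working session

There is one attempt and no reset: what is moved stays moved. The work goes in short steps, Python scripts to look and compute and a tool call to move; the robot and the scene stay as the last step left them, time stands still between calls to the robot, and variables do not carry over. Pictures are saved under pics/ and viewed, at most 14 in all, crops included, and the job is handed in when it is done.

Besides the shell and the picture viewer there is one more tool, called after "Request:" by a JSON object that holds its "name" and its "arguments", one argument or row to a line. apply_moves: Moves the arm, as the interface text tells. Its arguments: {"type":"object","properties":{"moves":{"type":"array"},"grip_force":{"type":"number"}},"required":["moves"]}

```bash
ls; mkdir -p pics; python3 - <<'E'
from bench import telemetry, grab_frame, calibration, order, silhouettes, r
import cv2,numpy as np
o=telemetry.get_obs();print({k:np.round(v,3) for k,v in o.items()})
for n in("scene","side","wrist"):
    c=calibration(n);print(n,{k:np.round(v,4).tolist() for k,v in c.items()})
    cv2.imwrite(f"pics/{n}0.png",grab_frame(n))
E
```

```text
pics
{'clock': np.float64(0.0), 'joints': array([-0.108,  0.478,  0.022,  1.556, -0.011,  1.109, -0.083]), 'qvel': array([-0.   ,  0.001,  0.   ,  0.001,  0.001,  0.   ,  0.   ]), 'tau': array([-1.0000e-03, -5.9644e+01,  1.6080e+00, -2.8119e+01,  1.2000e-02,
        9.0000e-03,  0.0000e+00]), 'tcp_pos': array([ 0.674, -0.   ,  0.23 ]), 'orientation': array([-2.221e+00, -2.221e+00,  2.000e-03]), 'contact_force': array([ 0.381, -0.69 ,  1.005]), 'moment': array([0.007, 0.002, 0.042]), 'gripper_force': np.float64(0.0), 'grip_width': np.float64(0.085)}
scene {'fx': 441.4941, 'fy': 441.4941, 'cx': 315.0806, 'cy': 204.5633, 'k1': -0.0832, 'world_from_camera': [[-0.0343, 0.6696, -0.7419, 1.4351], [0.9994, 0.0232, -0.0253, 0.0202], [0.0003, -0.7423, -0.67, 0.8904], [0.0, 0.0, 0.0, 1.0]]}
side {'fx': 374.2084, 'fy': 374.2084, 'cx': 320.5056, 'cy': 196.6357, 'k1': -0.015, 'world_from_camera': [[0.9113, -0.2648, 0.3154, 0.2204], [-0.4114, -0.6195, 0.6686, -0.6691], [0.0183, -0.739, -0.6734, 0.688], [0.0, 0.0, 0.0, 1.0]]}
wrist {'fx': 328.4773, 'fy': 328.4773, 'cx': 322.1704, 'cy': 197.4945, 'k1': 0.0064, 'mount': [[0.0005, -0.958, -0.2867, 0.0735], [1.0, 0.0006, -0.0002, -0.0006], [0.0003, -0.2867, 0.958, -0.1421], [0.0, 0.0, 0.0, 1.0]]}
```

View pics/scene0.png

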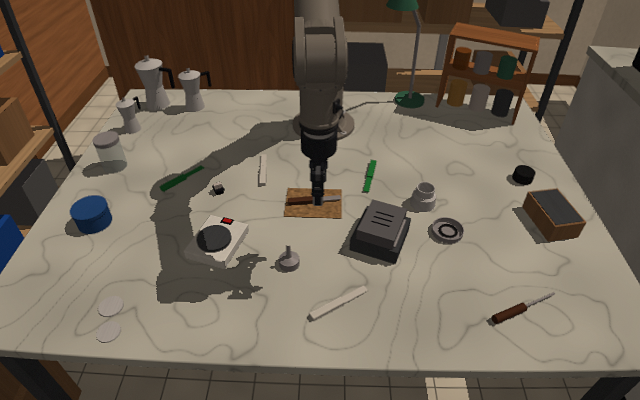

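View pics/side0.png

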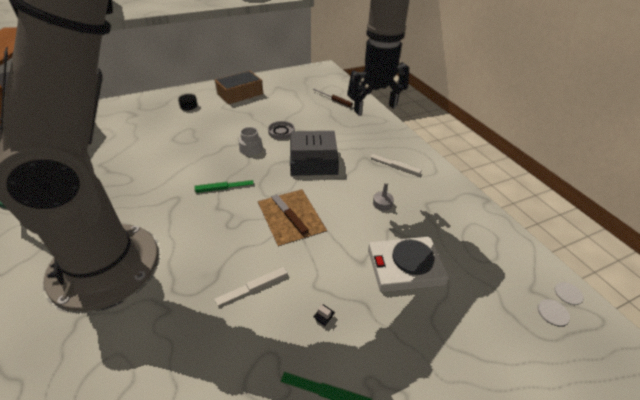

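```bash
cat > h.py <<'E'
from bench import telemetry, grab_frame, calibration, order, silhouettes, r
import cv2,numpy as np
from scipy.spatial.transform import Rotation as R
from scipy.optimize import least_squares,minimize
def cam(n):
    c=calibration(n)
    if n=="wrist":
        o=telemetry.get_obs();T=np.eye(4);T[:3,:3]=R.from_rotvec(o["orientation"]).as_matrix();T[:3,3]=o["tcp_pos"]
        W=T@np.array(c["mount"])
    else: W=np.array(c["world_from_camera"])
    return dict(W=W,K=np.array([[c["fx"],0,c["cx"]],[0,c["fy"],c["cy"]],[0,0,1]]),D=np.array([c["k1"],0,0,0]))
def proj(c,P):
    Wi=np.linalg.inv(c["W"]);P=np.atleast_2d(P).astype(float)
    return cv2.projectPoints(P,cv2.Rodrigues(Wi[:3,:3])[0],Wi[:3,3],c["K"],c["D"])[0][:,0]
def ray(c,uv):
    s=cv2.undistortPoints(np.array(uv,float).reshape(-1,1,2),c["K"],c["D"])[:,0]
    d=np.c_[s,np.ones(len(s))]@c["W"][:3,:3].T
    return c["W"][:3,3],d
def onz(c,uv,z):
    o,d=ray(c,uv);return o+d*((z-o[2])/d[:,2])[:,None]
def tri(c1,u1,c2,u2):
    a,d=ray(c1,u1);b,e=ray(c2,u2);d=d[0];e=e[0]
    s=np.linalg.lstsq(np.c_[d,-e],b-a,rcond=None)[0];p,q=a+s[0]*d,b+s[1]*e
    return (p+q)/2,np.linalg.norm(p-q)
def box(x0,x1,y0,y1,z0,z1):
    return np.array([[x,y,z] for x in(x0,x1) for y in(y0,y1) for z in(z0,z1)],float)
def cyl(rad,z,n=32):
    a=np.linspace(0,2*np.pi,n,endpoint=False);return np.c_[rad*np.cos(a),rad*np.sin(a),0*a+z]
MODEL={"ctrlbox":[box(-.065,.065,-.07,.07,0,.045),box(-.05,.05,-.065,.065,.045,.079)],
"plug1":[box(-.014,.014,-.012,.012,0,.012),box(-.017,.017,-.015,.015,.012,.016),box(-.006,.006,-.012,.012,.016,.032)],
"blade":[box(-.09,0,-.01,.01,0,.014),box(0,.07,-.009,.009,.006,.008)],
"mat":[box(-.065,.065,-.085,.085,0,.003)],
"moka_base":[np.r_[cyl(.038,0),cyl(.035,.036),cyl(.027,.041)],np.r_[cyl(.027,.041),cyl(.027,.064)]],
"hotplate":[box(-.075,.075,-.06,.06,0,.03),cyl(.046,.042)+[.012,0,0],cyl(.046,.03)+[.012,0,0]],
"pad":[np.r_[cyl(.046,.042),cyl(.046,.03)]],
"hood":[box(-.1,0,-.065,.065,0,.034)]}
def place(P,x,y,yaw,z=0): 
    return P@R.from_euler("z",yaw).as_matrix().T+[x,y,z]
def render(c,parts,S=4):
    m=np.zeros((400*S,640*S),np.uint8)
    for P in parts:
        h=cv2.convexHull(proj(c,P).astype(np.float32)*S+(S-1)/2)
        cv2.fillConvexPoly(m,np.round(h).astype(np.int32),255)
    return cv2.resize(m,(640,400),interpolation=cv2.INTER_AREA)/255.
def fit(views,name,x0,z=0,zfree=False,yawfree=True):
    """views: list of (cam,mask). maximise soft IoU."""
    def cost(p):
        e=0
        for c,m in views:
            g=render(c,[place(P,p[0],p[1],p[2] if yawfree else 0,p[3] if zfree else z) for P in MODEL[name]])
            e+=1-np.minimum(g,m).sum()/np.maximum(g,m).sum()
        return e/len(views)
    best=None
    for dy in ([0,.8,1.6,2.4] if yawfree=="all" else [0]):
        p=np.array([x0[0],x0[1],x0[2]+dy,z]);s=np.array([[0]*4,[.012,0,0,0],[0,.012,0,0],[0,0,.3,0],[0,0,0,.008]])
        f=minimize(cost,p,method="Nelder-Mead",options=dict(initial_simplex=p+s,xatol=1e-4,fatol=1e-4,maxiter=300))
        if best is None or f.fun<best.fun: best=f
    return best.x,best.fun
E
cat > a.py <<'E'
from h import *
import pickle
D={}
for n in("scene","side"):
    for t in("plug1","blade","ctrlbox","hood","hotplate","moka_base","mat","funnel","dish"):
        L=silhouettes(t,n)
        D[n,t]=L
        c=cam(n)
        print(n,t,[(round(float(d["p"]),2),np.round(d["extent"]).astype(int).tolist(),onz(c,[d["extent"][:2]],.02)[0][:2].round(3).tolist()) for d in L[:5]])
pickle.dump(D,open("D.pkl","wb"))
E
python3 a.py
```

```text
scene plug1 [(0.48, [221, 188, 12, 16], [0.405, -0.306])]
scene blade [(0.73, [313, 198, 54, 13], [0.445, -0.021]), (0.72, [181, 176, 41, 27], [0.35, -0.446]), (0.69, [263, 170, 10, 35], [0.309, -0.187]), (0.6, [338, 304, 61, 35], [0.82, 0.053]), (0.57, [371, 176, 7, 27], [0.331, 0.16])]
scene ctrlbox [(0.73, [380, 232, 64, 66], [0.576, 0.172])]
scene hood [(0.64, [382, 225, 47, 45], [0.549, 0.177]), (0.4, [381, 232, 61, 62], [0.578, 0.173])]
scene hotplate [(0.9, [215, 241, 66, 54], [0.626, -0.278]), (0.59, [448, 230, 20, 16], [0.566, 0.361]), (0.56, [383, 227, 52, 48], [0.559, 0.18])]
scene moka_base [(0.91, [425, 196, 19, 28], [0.42, 0.318])]
scene mat [(0.6, [381, 232, 59, 61], [0.578, 0.172]), (0.55, [311, 206, 58, 29], [0.476, -0.025])]
scene funnel [(0.79, [287, 258, 22, 23], [0.682, -0.077])]
scene dish [(0.61, [448, 230, 33, 28], [0.564, 0.361])]
side plug1 [(0.85, [325, 312, 22, 16], [0.401, -0.319])]
side blade [(0.91, [252, 288, 74, 43], [0.285, -0.207]), (0.86, [395, 166, 52, 21], [0.788, 0.029]), (0.72, [290, 213, 37, 40], [0.438, -0.031]), (0.69, [225, 186, 56, 14], [0.311, 0.137]), (0.64, [325, 386, 89, 28], [0.342, -0.446])]
side ctrlbox [(0.58, [313, 153, 49, 43], [0.593, 0.182])]
side hood [(0.7, [314, 144, 47, 32], [0.615, 0.226])]
side hotplate [(0.7, [410, 266, 80, 54], [0.621, -0.291])]
side moka_base [(0.83, [250, 141, 30, 33], [0.436, 0.32])]
side mat [(0.57, [291, 219, 69, 58], [0.431, -0.051]), (0.48, [326, 315, 21, 19], [0.401, -0.325])]
side funnel [(0.6, [383, 197, 16, 23], [0.687, -0.072])]
side dish [(0.82, [283, 130, 26, 15], [0.553, 0.336]), (0.28, [316, 147, 46, 32], [0.614, 0.206])]
```

View pics/wrist0.png

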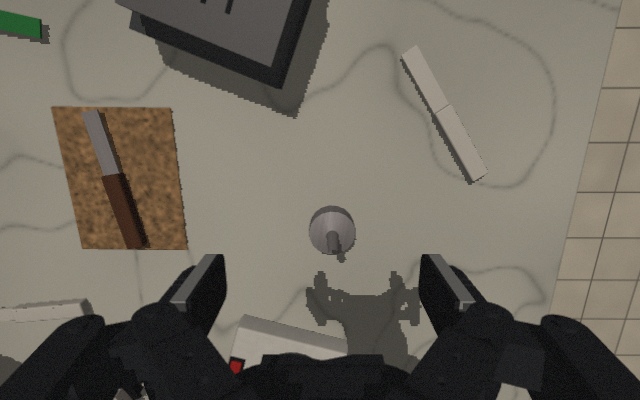

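Request:
{"name": "apply_moves", "arguments": {
  "moves": [
    [0,0,0,0.037,-0.0125,-0.0083,1],
    [0,0,0,0.037,-0.0125,-0.0083,1],
    [0,0,0,0.037,-0.0125,-0.0083,1],
    [0,0,0,0.037,-0.0125,-0.0083,1],
    [0,0,0,0.037,-0.0125,-0.0083,1],
    [0,0,0,0.037,-0.0125,-0.0083,1],
    [0,0,0,0,0,0,1],
    [0,0,0,0,0,0,1]
  ]
}}

```text
clock: 1.72
tcp_pos: [0.5989, 0.2259, 0.2818]
orientation: [-2.214, -2.228, -0.003]
contact_force: [0.2, -1.0, -0.5]
grip_width: 0.0857
gripper_force: 0.0
```

```bash
python3 - <<'E'
from h import *
cv2.imwrite("pics/w1.png",grab_frame("wrist"))
o=telemetry.get_obs();print(o["clock"],o["tcp_pos"].round(4))
import pickle;pickle.dump(cam("wrist"),open("w1cam.pkl","wb"))
E
```

```text
1.7667 [0.5998 0.2229 0.2813]
```

View pics/w1.png

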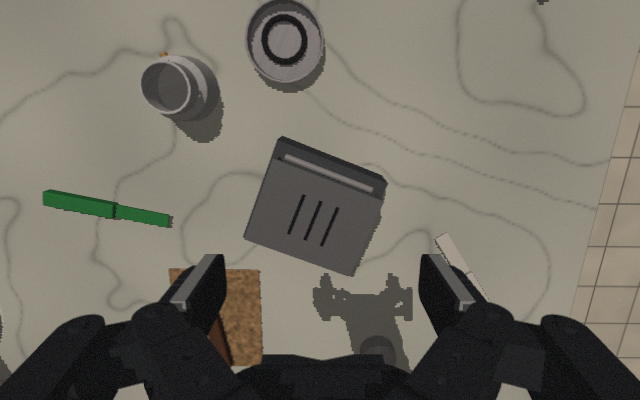

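```bash
python3 - <<'E'
from h import *
import pickle
D=pickle.load(open("D.pkl","rb"));w=pickle.load(open("w1cam.pkl","rb"))
V={n:cam(n) for n in("scene","side")}
c={}
for t in("ctrlbox","moka_base","mat"):
    L=silhouettes(t,"wrist");c[t]=L
    print(t,[(round(float(d["p"]),2),np.round(d["extent"]).tolist()) for d in L[:3]])
def best(n,t,i=0): return D[n,t][i]["mask"].astype(float)
mk=[(w,c["ctrlbox"][0]["mask"]*1.)] if c["ctrlbox"] else []
p,f=fit([(V["scene"],best("scene","ctrlbox")),(V["side"],best("side","ctrlbox"))]+mk,"ctrlbox",(.585,.178,1.2));print("box",p,f)
p2,f=fit(mk,"ctrlbox",(.585,.178,1.2));print("box wrist",p2,f)
p3,f=fit([(V[n],best(n,"plug1")) for n in V],"plug1",(.405,-.315,.3),yawfree="all");print("plug",p3,f)
mk=[(w,c["moka_base"][0]["mask"]*1.)] if c["moka_base"] else []
print("moka",fit([(V[n],best(n,"moka_base")) for n in V]+mk,"moka_base",(.43,.32,0),yawfree=False))
print("plate",fit([(V[n],best(n,"hotplate")) for n in V],"hotplate",(.62,-.285,-.3)))
print("blade",fit([(V["scene"],best("scene","blade")),(V["side"],best("side","blade",2))],"blade",(.44,-.025,1.8),z=.003))
im=cv2.imread("pics/w1.png")
for P in MODEL["ctrlbox"]:
    for q in proj(w,place(P,*p2[:3])): cv2.circle(im,tuple(np.round(q).astype(int)),1,(0,0,255),-1)
big=cv2.resize(im[120:300,220:420],None,fx=3.3,fy=3.3,interpolation=cv2.INTER_CUBIC)
cv2.imwrite("pics/w1c.png",big)
E
```

```text
ctrlbox [(0.79, [318.0, 205.0, 142.0, 139.0])]
moka_base [(0.83, [180.0, 86.0, 79.0, 76.0])]
mat [(0.78, [214.0, 318.0, 96.0, 97.0])]
box [0.58852837 0.16789709 1.19350489 0.0099199 ] 0.03602587354172774
box wrist [0.58906335 0.16678586 1.20059682 0.01001698] 0.01480445792390106
plug [ 0.39947495 -0.31860737  0.54986529  0.00550648] 0.1518572537755885
moka (array([0.43412181, 0.30804677, 0.06076977, 0.00866163]), np.float64(0.07413011155685349))
plate (array([ 6.21838486e-01, -2.76621995e-01, -2.77794510e-01, -8.38269462e-05]), np.float64(0.06019681937220883))
blade (array([ 0.43495366, -0.00596802,  1.72874759,  0.0090089 ]), np.float64(0.24767904237121474))
```

View pics/w1c.png

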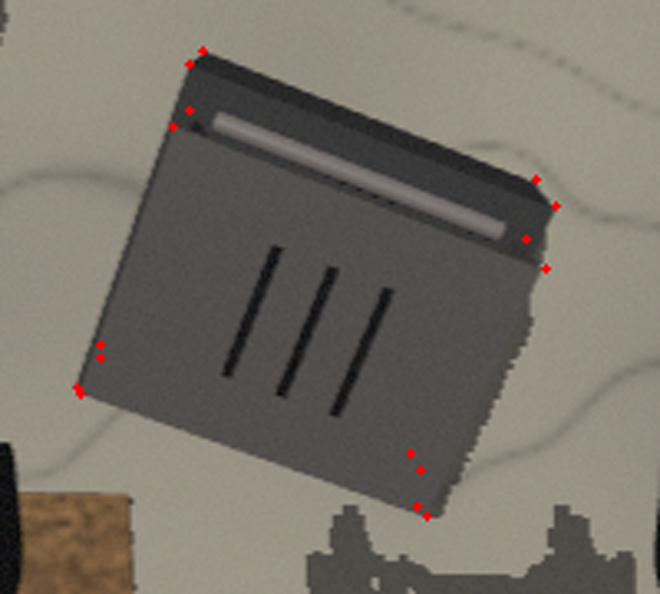

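Request:
{"name": "apply_moves", "arguments": {
  "moves": [
    [0,0,0,-0.0286,-0.0207,0.005,1],
    [0,0,0,-0.0286,-0.0207,0.005,1],
    [0,0,0,-0.0286,-0.0207,0.005,1],
    [0,0,0,-0.0286,-0.0207,0.005,1],
    [0,0,0,-0.0286,-0.0207,0.005,1],
    [0,0,0,-0.0286,-0.0207,0.005,1],
    [0,0,0,-0.0286,-0.0207,0.005,1],
    [0,0,0,0,0,0,1]
  ]
}}

```text
clock: 2.58
tcp_pos: [0.4505, 0.0142, 0.2447]
orientation: [-2.232, -2.209, 0.008]
contact_force: [-0.4, 0.1, -0.8]
grip_width: 0.0851
gripper_force: 0.0
```

```bash
python3 - <<'E'
from h import *
import pickle
im=grab_frame("wrist");w=cam("wrist");cv2.imwrite("pics/w2.png",im)
o=telemetry.get_obs();print(o["clock"],o["tcp_pos"].round(4))
L=silhouettes("blade","wrist");M=silhouettes("mat","wrist")
for d in L: print(round(float(d["p"]),2),np.round(d["extent"]),onz(w,[d["extent"][:2]],.01)[0].round(3))
k=[d for d in L if np.linalg.norm(onz(w,[d["extent"][:2]],.01)[0][:2]-[.44,-.02])<.08][0]
for y0 in(1.75,-1.4): print("blade",fit([(w,k["mask"]*1.)],"blade",(.438,-.03,y0),z=.003))
p,f=fit([(w,k["mask"]*1.)],"blade",(.438,-.03,1.75),z=.003)
m=M[0]["mask"]*1.;print("mat",np.round(M[0]["extent"]),fit([(w,np.maximum(m,k["mask"]))],"mat",(.44,-.03,0)))
# z-check by two-view: joint/tip in scene,wrist skipped; overlay
for P in MODEL["blade"]:
    for q in proj(w,place(P,*p[:3],.003)): cv2.circle(im,tuple(np.round(q).astype(int)),1,(0,0,255),-1)
x,y,ww,hh=np.array(k["extent"]).astype(int);a=im[max(0,y-100):y+100,max(0,x-130):x+130]
cv2.imwrite("pics/w2c.png",cv2.resize(a,None,fx=3,fy=3,interpolation=cv2.INTER_CUBIC))
E
```

```text
2.6333 [0.4529 0.0172 0.2455]
0.88 [242. 313.  51.  21.] [ 0.342 -0.183  0.01 ]
0.87 [189.  29. 162.  54.] [0.314 0.161 0.01 ]
0.76 [624. 105.  31.  94.] [0.784 0.081 0.01 ]
0.67 [316. 187.  36. 130.] [ 0.444 -0.009  0.01 ]
blade (array([ 0.43956317, -0.00388571,  1.73756028,  0.00348603]), np.float64(0.055775087506545584))
blade (array([ 0.4430022 , -0.02505657, -1.40540366,  0.00737035]), np.float64(0.12802460210983935))
mat [316. 186. 113. 134.] (array([ 0.44604188, -0.01540124, -0.01018558, -0.00108815]), np.float64(0.024582222324692093))
```

View pics/w2c.png

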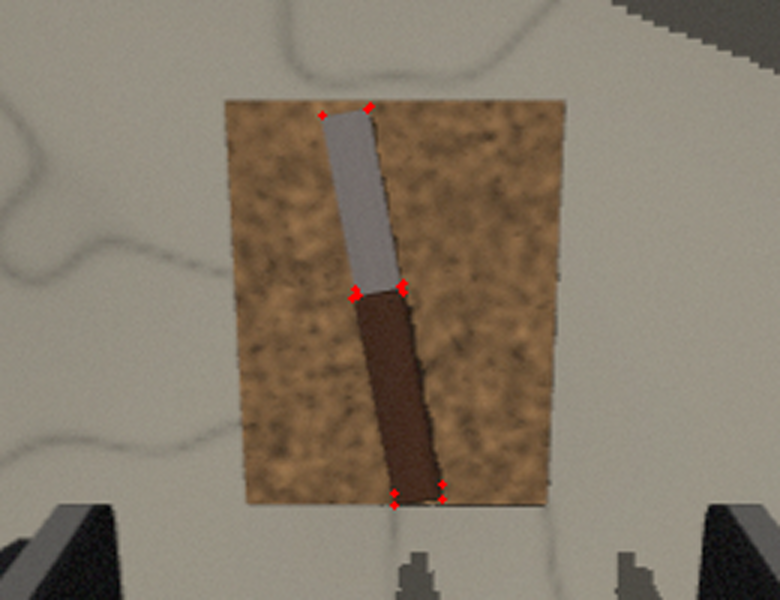

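Request:
{"name": "apply_moves", "arguments": {
  "moves": [
    [0,0,0,-0.0202,-0.0022,0.03,1],
    [0,0,0,-0.0202,-0.0022,0.03,1],
    [0,0,0,-0.0201,-0.0023,0.03,1],
    [0,0,-0.8,0,0,0.03,1],
    [0,0,-0.8,0,0,0.03,1],
    [0,0,0,0,0,0.015,1],
    [0,0,0,0,0,0,1],
    [0,0,0,0,0,0,1]
  ]
}}

```text
clock: 3.4
tcp_pos: [0.449, -0.0381, 0.0807]
orientation: [-2.027, -2.399, 0.001]
contact_force: [-0.6, 1.3, 0.5]
grip_width: 0.0855
gripper_force: 0.0
```

```bash
cat >> h.py <<'E'
def rel(target,yaw=None):
    """shift in tool axes (m) and z-turn in units to reach target; yaw = world yaw of tool x"""
    o=telemetry.get_obs();M=R.from_rotvec(o["orientation"]).as_matrix()
    d=M.T@(np.array(target)-o["tcp_pos"]);cy=np.arctan2(M[1,0],M[0,0])
    print("t",o["clock"].round(2),"tcp",o["tcp_pos"].round(4),"yaw",cy.round(4),"tilt",M[:,2].round(4),"shift",d.round(4),
      "turn",None if yaw is None else np.round(-(np.degrees((yaw-cy+np.pi)%(2*np.pi)-np.pi))/6,3),"F",o["contact_force"].round(1),"w",o["grip_width"].round(4))
E
python3 -c "
from h import *
rel((.4462,-.0433,.006),1.7376)"
```

```text
Traceback (most recent call last):
  File "h.py", line 63, in rel
    print("t",o["clock"].round(2),"tcp",o["tcp_pos"].round(4),"yaw",cy.round(4),"tilt",M[:,2].round(4),"shift",d.round(4),
              ^^^^^^^^^^^^^^^^
AttributeError: 'float' object has no attribute 'round'
```

```bash
sed -i 's/"t",o\["clock"\].round(2)/"t",round(float(o["clock"]),2)/; s/o\["grip_width"\].round(4)/round(float(o["grip_width"]),4)/' h.py
python3 -c "
from h import *
for i in range(4):
    rel((.4462,-.0433,.006),1.7376); print(telemetry.get_obs()['joints'].round(4)); grab_frame('side')"
```

```text
t 3.4 tcp [ 0.449  -0.0381  0.0807] yaw 1.7386 tilt [-1.3e-03  2.0e-04 -1.0e+00] shift [-0.0047 -0.0035  0.0747] turn 0.01 F [-0.6  1.3  0.5] w 0.0855
[-0.0801  0.3391  0.0309  2.2051 -0.0187  0.5989  0.1323]
t 3.45 tcp [ 0.4497 -0.0382  0.0816] yaw 1.7386 tilt [ 8.e-04  2.e-04 -1.e+00] shift [-0.0045 -0.0043  0.0756] turn 0.01 F [ 0.3 -1.1 -0.2] w 0.0854
[-0.0802  0.3374  0.0312  2.2046 -0.0186  0.599   0.1325]
t 3.5 tcp [ 0.45   -0.0382  0.0821] yaw 1.7386 tilt [ 2.1e-03  2.0e-04 -1.0e+00] shift [-0.0043 -0.0047  0.0761] turn 0.009 F [ 0.6 -0.2  0.6] w 0.0849
[-0.0802  0.3362  0.0314  2.2046 -0.0186  0.5989  0.1326]
t 3.55 tcp [ 0.45   -0.0383  0.0824] yaw 1.7386 tilt [ 2.7e-03  3.0e-04 -1.0e+00] shift [-0.0043 -0.0048  0.0763] turn 0.009 F [ 0.1 -0.5  0.3] w 0.0851
[-0.0802  0.3356  0.0315  2.2048 -0.0186  0.5987  0.1327]
```

```bash
cat >> h.py <<'E'
def wlook(fn):
    w=cam("wrist");im=grab_frame("wrist");cv2.imwrite("pics/"+fn,im);return w,im
E
python3 - <<'E'
from h import *
w,im=wlook("w3.png")
L=silhouettes("blade","wrist")
for d in L:
    q=onz(w,[d["extent"][:2]],.01)[0]
    print(round(float(d["p"]),2),np.round(d["extent"]),q.round(3))
    if np.linalg.norm(q[:2]-[.44,-.02])<.07: print("blade",fit([(w,d["mask"]*1.)],"blade",(.438,-.007,1.74),z=.003))
M=silhouettes("mat","wrist")
for d in M[:1]: print("mat",np.round(d["extent"]),d["p"])
rel((.4462,-.0433,.006),1.7376)
E
```

```text
0.95 [ 20. 353.  36.  18.] [ 0.235 -0.194  0.01 ]
0.9 [309. 169.  30. 238.] [ 0.436 -0.011  0.01 ]
blade (array([ 0.43642544, -0.00773757,  1.73650392,  0.0067769 ]), np.float64(0.02854349779427623))
0.37 [590.  36. 100.  71.] [0.587 0.096 0.01 ]
mat [327. 166. 223. 270.] 0.56
t 3.75 tcp [ 0.4491 -0.0385  0.082 ] yaw 1.7384 tilt [ 2.e-03  2.e-04 -1.e+00] shift [-0.0042 -0.0038  0.076 ] turn 0.008 F [ 1.4 -0.7 -0.6] w 0.0853
```

View pics/w3.png

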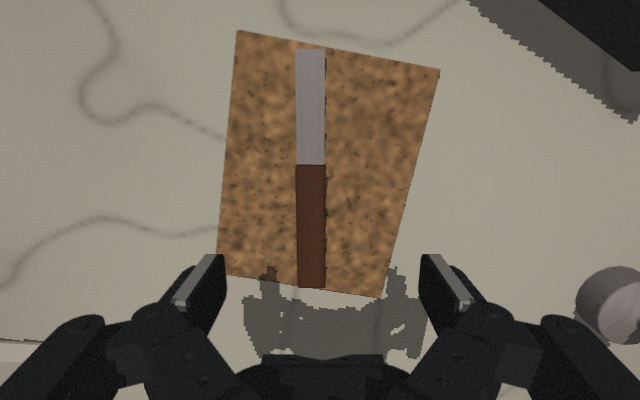

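Request:
{"name": "apply_moves", "arguments": {
  "moves": [
    [0,0,0,-0.0038,-0.0038,0.01,0.2],
    [0,0,0,-0.0038,-0.0037,0.012,0.2],
    [0,0,0,0,0,0.02,0.0],
    [0,0,0,0,0,0.02,0.0],
    [0,0,0,0,0,0.01,0.0],
    [0,0,0,0,0,0,0.0],
    [0,0,0,0,0,0,0.0],
    [0,0,0,0,0,0,0.0]
  ],
  "grip_force": 90
}}

```text
clock: 4.42
tcp_pos: [0.443, -0.0474, 0.0099]
orientation: [2.027, 2.399, 0.001]
contact_force: [0.1, -0.3, 0.0]
grip_width: 0.0427
gripper_force: 0.0
```

```bash
python3 -c "
from h import *
rel((.443,-.0472,.006),1.7365)"
```

```text
t 4.42 tcp [ 0.443  -0.0474  0.0099] yaw 1.7383 tilt [ 0.0012  0.     -1.    ] shift [0.0002 0.0001 0.0039] turn 0.017 F [ 0.1 -0.3  0. ] w 0.0427
```

Request:
{"name": "apply_moves", "arguments": {
  "moves": [
    [0,0,0,0,0,0.0035,0.0],
    [0,0,0,0,0,0,-1],
    [0,0,0,0,0,0,-1],
    [0,0,0,0,0,0,-1],
    [0,0,0,0,0,0,-1],
    [0,0,0,0,0,0,-1],
    [0,0,0,0,0,0,-1],
    [0,0,0,0,0,0,-1]
  ],
  "grip_force": 90
}}

```text
clock: 5.08
tcp_pos: [0.4426, -0.0474, 0.0064]
orientation: [2.028, 2.399, 0.001]
contact_force: [-1.6, 0.0, 7.4]
grip_width: 0.0174
gripper_force: 88.4
```

```bash
python3 - <<'E'
from h import *
import pickle
w=pickle.load(open("w1cam.pkl","rb"));D=pickle.load(open("D.pkl","rb"))
m=render(w,[place(P,.58906,.16679,1.2006) for P in MODEL["ctrlbox"]])
T=np.eye(4);T[:3,:3]=R.from_rotvec([-2.214,-2.228,-.003]).as_matrix();T[:3,3]=[.5989,.2259,.2818]
w2=dict(w,W=T@np.array(calibration("wrist")["mount"]))
print("w",fit([(w2,m)],"ctrlbox",(.589,.168,1.2)))
V=[(cam(n),D[n,"ctrlbox"][0]["mask"]*1.) for n in("scene","side")]
print("ss",fit(V,"ctrlbox",(.589,.168,1.2)))
for v in V: print(fit([v],"ctrlbox",(.589,.168,1.2)))
rel((0,0,0))
E
```

```text
w (array([0.58864494, 0.17019659, 1.20389513, 0.00281117]), np.float64(0.00041746749782600734))
ss (array([0.58775324, 0.16916373, 1.20391712, 0.00222066]), np.float64(0.0337554298358676))
(array([0.5864275 , 0.16985064, 1.19311713, 0.00223834]), np.float64(0.024652885532682633))
(array([0.58799597, 0.16803306, 1.21536165, 0.00432523]), np.float64(0.0355564413935856))
t 5.08 tcp [ 0.4426 -0.0474  0.0064] yaw 1.7382 tilt [ 9.e-04  1.e-04 -1.e+00] shift [ 0.1205 -0.4286  0.006 ] turn None F [-1.6  0.   7.4] w 0.0174
```

Request:
{"name": "apply_moves", "arguments": {
  "moves": [
    [0,0,0,0,0,-0.02,-1],
    [0,0,0,0,0,-0.04,-1],
    [0,0,0,0,0,-0.04,-1],
    [0,0,1,0,0,-0.02,-1],
    [0,0,1,0,0,-0.02,-1],
    [0,0,1,0,0,0,-1],
    [0,0,1,0,0,0,-1],
    [0,0,1.0,0,0,0,-1]
  ]
}}

```text
clock: 5.75
tcp_pos: [0.4424, -0.0474, 0.1464]
orientation: [2.584, 1.786, 0.002]
contact_force: [0.2, 0.8, -1.7]
grip_width: 0.0174
gripper_force: 88.6
```

Request:
{"name": "apply_moves", "arguments": {
  "moves": [
    [0,0,0.053,0.022,0.02,0,-1],
    [0,0,0,0.022,0.02,0,-1],
    [0,0,0,0.021,0.0188,0.02,-1],
    [0,0,0,0,0,0.03,-1],
    [0,0,0,0,0,0.03,-1],
    [0,0,0,0,0,0.01,-1],
    [0,0,0,0,0,0,-1],
    [0,0,0,0,0,0,-1]
  ]
}}

```text
clock: 6.42
tcp_pos: [0.52, -0.0076, 0.056]
orientation: [-2.585, -1.785, 0.001]
contact_force: [0.1, 0.1, -0.7]
grip_width: 0.0172
gripper_force: 88.6
```

```bash
python3 - <<'E'
from h import *
grab_frame("side");im=grab_frame("side");w,iw=wlook("w4.png")
rel((.5204,-.0074,.0447),1.204)
a=cv2.resize(im[100:240,240:400],(640,560),interpolation=cv2.INTER_CUBIC)
cv2.imwrite("pics/s4.png",a)
E
```

```text
t 6.57 tcp [ 0.5214 -0.0074  0.0574] yaw 1.2087 tilt [ 3.e-03  3.e-04 -1.e+00] shift [-0.0004 -0.001   0.0127] turn 0.045 F [-1.1 -0.5 -0.2] w 0.0173
```

View pics/s4.png

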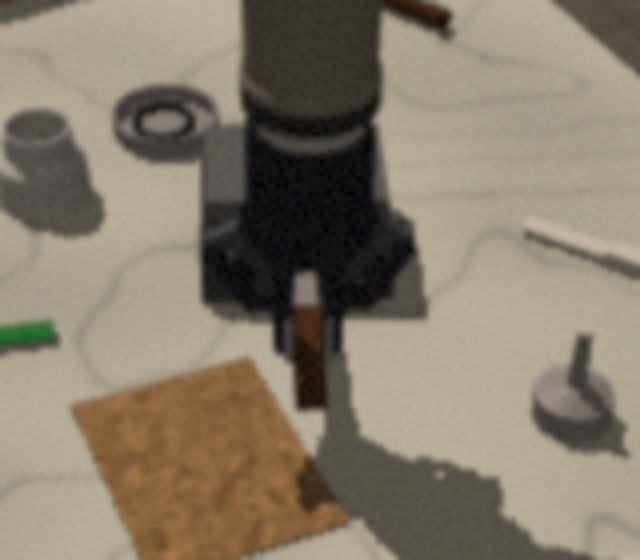

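View pics/w4.png

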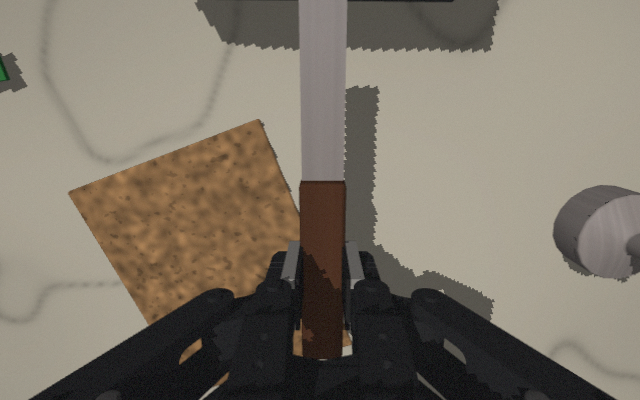

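```bash
python3 - <<'E'
from h import *
w=cam("wrist");o=telemetry.get_obs();M=R.from_rotvec(o["orientation"]).as_matrix()
im=cv2.imread("pics/w4.png")
for x in (.045,.06,.075,.085,.092):
  for dz in(-.0036,):
    P=[o["tcp_pos"]+M@[x,s,dz] for s in(-.009,.009)]
    u=proj(w,P);row=int(u[0,1].round())
    if 0<=row<400:
        g=np.abs(np.gradient(cv2.GaussianBlur(im[row].astype(float).sum(1).reshape(1,-1),(5,1),0)[0]))
        a=np.argsort(g[280:322])[-1]+280;b=np.argsort(g[325:370])[-1]+325
        wd=(u[1,0]-u[0,0]);print(x,u.round(1).tolist(),"seen",a,b,"ratio",(b-a)/wd)
E
```

```text
0.045 [[302.9, 168.0], [344.9, 168.1]] seen 280 343 ratio 1.499884904250432
0.06 [[302.3, 132.5], [345.7, 132.5]] seen 300 345 ratio 1.0383921706612114
0.075 [[301.7, 94.6], [346.4, 94.6]] seen 300 345 ratio 1.005271623527649
0.085 [[301.2, 67.9], [347.0, 68.0]] seen 299 345 ratio 1.004937296738964
0.092 [[300.9, 48.5], [347.4, 48.5]] seen 292 362 ratio 1.5050204499067
```

Request:
{"name": "apply_moves", "arguments": {
  "moves": [
    [0,0,0.04,0,-0.001,0.008,-1],
    [0,0,0,0,0,0.0045,-1],
    [0,0,0,0.008,0,0,-1],
    [0,0,0,0.008,0,0,-1],
    [0,0,0,0.004,0,0,-1],
    [0,0,0,0.002,0,0,-1],
    [0,0,0,0,0,0,-1],
    [0,0,0,0,0,0,-1]
  ]
}}

```text
clock: 7.23
tcp_pos: [0.5272, 0.0138, 0.0431]
orientation: [2.588, 1.781, -0.0]
contact_force: [0.7, 0.1, -1.2]
grip_width: 0.0169
gripper_force: 88.6
```

```bash
python3 - <<'E'
from h import *
w,im=wlook("w5.png")
rel((.5383,.0393,.0447),1.204)
a=im[0:200,180:460];cv2.imwrite("pics/w5c.png",cv2.resize(a,None,fx=2.5,fy=2.5))
E
```

```text
t 7.28 tcp [0.5271 0.0135 0.0431] yaw 1.205 tilt [-1.e-04 -2.e-04 -1.e+00] shift [ 0.0281  0.0012 -0.0016] turn 0.009 F [-0.9 -1.3 -1.3] w 0.0172
```

View pics/w5c.png

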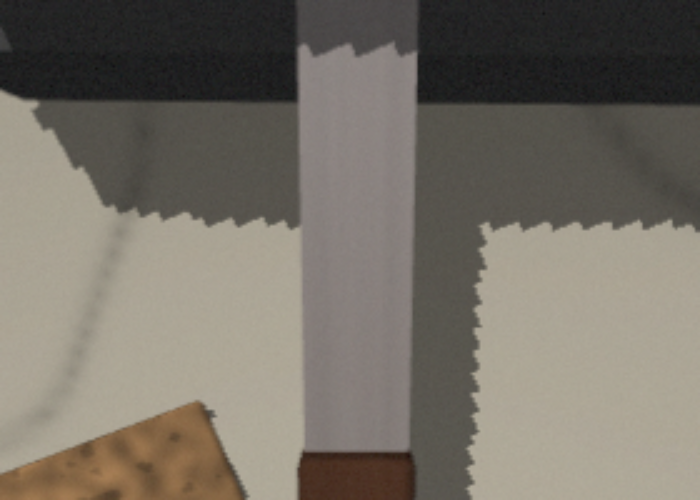

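Request:
{"name": "apply_moves", "arguments": {
  "moves": [
    [0,0,0,0,0.001,-0.0016,-1],
    [0,0,0,0.006,0,0,-1],
    [0,0,0,0.006,0,0,-1],
    [0,0,0,0.006,0,0,-1],
    [0,0,0,0.006,0,0,-1],
    [0,0,0,0.004,0,0,-1],
    [0,0,0,0,0,0,-1],
    [0,0,0,0,0,0,-1]
  ]
}}

```text
clock: 7.95
tcp_pos: [0.538, 0.0398, 0.0446]
orientation: [-2.588, -1.781, 0.0]
contact_force: [0.1, 0.7, 0.3]
grip_width: 0.0173
gripper_force: 88.6
```

```bash
python3 - <<'E'
from h import *
rel((.5383,.0393,.0447),1.204)
# path of tip in (x along ex from hinge, z above box top), relative step table
ex=np.array([.3585,.9335])
prev=None
for t in [0,10,20,30,40,50,60,70,80,90,100,109]:
    a=np.radians(t)
    T=np.array([-98*np.cos(a)+7*np.sin(a)+20,98*np.sin(a)+7*np.cos(a)]) if t<=50 else np.array([-75*np.cos(a)+30*np.sin(a),75*np.sin(a)+30*np.cos(a)])
    print(t,T.round(1),None if prev is None else (T-prev).round(1));prev=T
E
```

```text
t 7.95 tcp [0.538  0.0398 0.0446] yaw 1.2058 tilt [-2.e-04 -0.e+00 -1.e+00] shift [-0.0004  0.0004 -0.0001] turn 0.018 F [0.1 0.7 0.3] w 0.0173
0 [-78.   7.] None
10 [-75.3  23.9] [ 2.7 16.9]
20 [-69.7  40.1] [ 5.6 16.2]
30 [-61.4  55.1] [ 8.3 15. ]
40 [-50.6  68.4] [10.8 13.3]
50 [-37.6  79.6] [12.9 11.2]
60 [-11.5  80. ] [26.1  0.4]
70 [ 2.5 80.7] [14.1  0.8]
80 [16.5 79.1] [14.  -1.7]
90 [30. 75.] [13.5 -4.1]
100 [42.6 68.7] [12.6 -6.3]
109 [52.8 61.1] [10.2 -7.5]
```

Request:
{"name": "apply_moves", "arguments": {
  "moves": [
    [0,0,0,0,0,-0.005,-1],
    [0,0,0,0.0014,0,-0.0085,-1],
    [0,0,0,0.0014,0,-0.0085,-1],
    [0,0,0,0.0028,0,-0.0081,-1],
    [0,0,0,0.0028,0,-0.0081,-1],
    [0,0,0,0.0042,0,-0.0075,-1],
    [0,0,0,0.0042,0,-0.0075,-1],
    [0,0,0,0,0,0,-1]
  ],
  "grip_force": 110
}}

```text
clock: 8.62
tcp_pos: [0.5457, 0.0567, 0.0998]
orientation: [2.587, 1.782, 0.006]
contact_force: [0.7, 0.2, -1.7]
grip_width: 0.0164
gripper_force: 112.2
```

```bash
python3 - <<'E'
from h import *
w,im=wlook("w6.png")
rel((.5383,.0393,.0447),1.204)
s=grab_frame("side")
c=np.vstack([cv2.resize(im[0:240],(640,240)),s[80:320]]);cv2.imwrite("pics/c6.png",c)
E
```

```text
t 8.67 tcp [0.5454 0.056  0.0991] yaw 1.2058 tilt [ 3.e-03  9.e-04 -1.e+00] shift [-0.0183 -0.0008  0.0544] turn 0.018 F [ 0.3  0.1 -0.8] w 0.0163
```

View pics/c6.png

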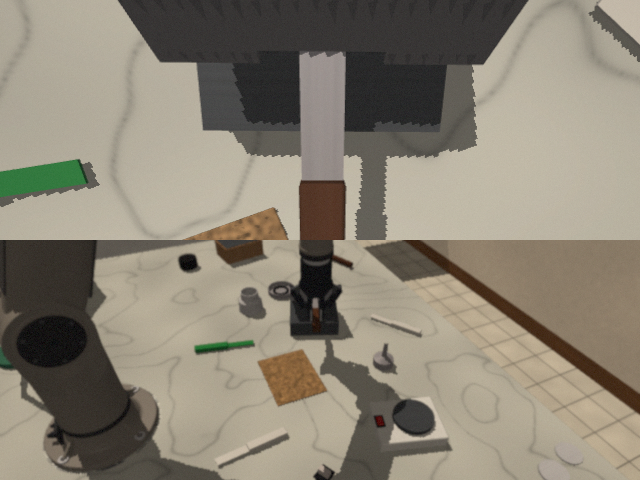

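Request:
{"name": "apply_moves", "arguments": {
  "moves": [
    [0,0,0,0.0054,0,-0.0066,-1],
    [0,0,0,0.0054,0,-0.0066,-1],
    [0,0,0,0.0065,0,-0.0056,-1],
    [0,0,0,0.0065,0,-0.0056,-1],
    [0,0,0,0.009,0,-0.002,-1],
    [0,0,0,0.009,0,-0.001,-1],
    [0,0,0,0.009,0,0,-1],
    [0,0,0,0,0,0,-1]
  ]
}}

```text
clock: 9.38
tcp_pos: [0.5632, 0.1054, 0.1255]
orientation: [-2.586, -1.783, -0.003]
contact_force: [0.3, 0.0, -0.7]
grip_width: 0.0162
gripper_force: 112.4
```

```bash
cat >> h.py <<'E'
C=np.array([.5885,.170]);EX=np.array([.3585,.9335]);EY=np.array([-.9335,.3585])
def bx():
    o=telemetry.get_obs();d=o["tcp_pos"][:2]-C
    print("tcp in box frame mm",(1000*np.array([d@EX,d@EY,o["tcp_pos"][2]])).round(1),"F box",np.round([o["contact_force"][:2]@EX,o["contact_force"][:2]@EY,o["contact_force"][2]],1),"M",o["moment"].round(2),round(float(o["clock"]),2))
def hoodpts(t):
    """hood outline in world at angle t"""
    P=box(-.1,0,-.065,.065,0,.034);c,s=np.cos(t),np.sin(t)
    x=P[:,0]*c+P[:,2]*s;z=-P[:,0]*s+P[:,2]*c
    return np.c_[C+np.outer(x+.05,EX)+np.outer(P[:,1],EY),z+.045]
def hoodangle(m,c):
    """fit hood angle to a mask"""
    best=[]
    for t in np.arange(0,1.95,.05):
        g=render(c,[hoodpts(t)],2);best.append((np.minimum(g,m).sum()/np.maximum(g,m).sum(),round(t,2)))
    return sorted(best)[::-1][:3]
E
python3 - <<'E'
from h import *
bx()
for n in("scene","side"):
    grab_frame(n)
    for d in silhouettes("hood",n)[:2]: print(n,round(float(d["p"]),2),np.round(d["extent"]),hoodangle(d["mask"]*1.,cam(n)))
E
```

```text
tcp in box frame mm [-69.4   0.5 125.5] F box [ 0.1 -0.2 -0.7] M [0.08 0.1  0.15] 9.38
scene 0.79 [400. 221.  33.  65.] [(np.float64(0.9295137302300901), np.float64(1.1)), (np.float64(0.9047035425182923), np.float64(1.15)), (np.float64(0.8862495416983953), np.float64(1.05))]
side 0.86 [313. 125.  48.  31.] [(np.float64(0.27050939030852944), np.float64(1.0)), (np.float64(0.27011642343460845), np.float64(0.95)), (np.float64(0.2681087455775557), np.float64(1.05))]
```

Request:
{"name": "apply_moves", "arguments": {
  "moves": [
    [0,0,0,0.012,0,0.003,-1],
    [0,0,0,0.014,0,0.002,-1],
    [0,0,0,0.0135,0,0.004,-1],
    [0,0,0,0.0126,0,0.006,-1],
    [0,0,0,0.0102,0,0.0075,-1],
    [0,0,0,0.004,0,0,-1],
    [0,0,0,0,0,0,-1],
    [0,0,0,0,0,0,-1]
  ]
}}

```text
clock: 10.25
tcp_pos: [0.585, 0.1629, 0.1014]
orientation: [2.588, 1.779, -0.007]
contact_force: [-2.5, -6.4, 1.8]
grip_width: 0.0166
gripper_force: 112.8
```

```bash
python3 - <<'E'
from h import *
bx()
for n in("scene",):
    grab_frame(n)
    for d in silhouettes("hood",n)[:2]: print(n,round(float(d["p"]),2),np.round(d["extent"]),hoodangle(d["mask"]*1.,cam(n)))
E
```

```text
tcp in box frame mm [ -7.9   0.7 101.4] F box [-6.9  0.1  1.8] M [-1.13  0.57  0.07] 10.25
scene 0.98 [414. 225.  39.  56.] [(np.float64(0.7699844308338077), np.float64(1.85)), (np.float64(0.7330906490720578), np.float64(1.9)), (np.float64(0.6928071518399038), np.float64(1.8))]
scene 0.59 [393. 229.  86.  68.] [(np.float64(0.35301550918161867), np.float64(1.9)), (np.float64(0.35184990976582814), np.float64(0.0)), (np.float64(0.34231529435312363), np.float64(0.05))]
```

Request:
{"name": "apply_moves", "arguments": {
  "moves": [
    [0,0,0,-0.03,0,0,-1],
    [0,0,0,-0.03,0,0,-1],
    [0,0,0,-0.0375,-0.0116,0,-1],
    [0,0,0,-0.0375,-0.0117,0,-1],
    [0,0,0,-0.0375,-0.0116,0,-1],
    [0,0,0,-0.0375,-0.0117,0,-1],
    [0,0,0,-0.0375,-0.0116,0,-1],
    [0,0,-1,0,0,0.02,-1]
  ]
}}

```text
clock: 11.02
tcp_pos: [0.4401, -0.051, 0.0841]
orientation: [2.497, 1.903, -0.001]
contact_force: [-0.2, -0.3, -1.3]
grip_width: 0.0165
gripper_force: 112.4
```

Request:
{"name": "apply_moves", "arguments": {
  "moves": [
    [0,0,-1,0,0,0.015,-1],
    [0,0,-1,0,0,0.015,-1],
    [0,0,-1,0,0,0.01,-1],
    [0,0,-1,0,0,0,-1],
    [0,0,0,0,0,0,-1],
    [0,0,0,0,0,0,-1],
    [0,0,0,0,0,0,-1],
    [0,0,0,0,0,0,-1]
  ]
}}

```text
clock: 11.68
tcp_pos: [0.4436, -0.0455, 0.043]
orientation: [2.041, 2.387, 0.001]
contact_force: [0.5, -0.1, -1.6]
grip_width: 0.0167
gripper_force: 112.4
```

```bash
python3 - <<'E'
from h import *
w,im=wlook("w7.png")
rel((.4426,-.0474,.009),1.7365)
for d in silhouettes("mat","wrist")[:2]:
  print(d["p"],np.round(d["extent"]))
  q=onz(w,[d["extent"][:2]],.003)[0];print(q)
E
```

```text
t 11.73 tcp [ 0.4436 -0.0456  0.043 ] yaw 1.7273 tilt [ 8.e-04  0.e+00 -1.e+00] shift [-0.0016 -0.0013  0.034 ] turn -0.088 F [ 0.2  0.3 -0.4] w 0.0164
0.67 [340. 149. 270. 294.]
[0.44562646 0.00240412 0.003     ]
```

Request:
{"name": "apply_moves", "arguments": {
  "moves": [
    [0,0,-0.09,-0.0016,-0.0013,0.015,-1],
    [0,0,0,0,0,0.014,-1],
    [0,0,0,0,0,0.0055,-1],
    [0,0,0,0,0,0,-1],
    [0,0,0,0,0,0.001,-1],
    [0,0,0,0,0,0,0],
    [0,0,0,0,0,0,0],
    [0,0,0,0,0,0,0]
  ]
}}

```text
clock: 12.45
tcp_pos: [0.4426, -0.0476, 0.0079]
orientation: [2.028, 2.398, 0.001]
contact_force: [0.9, 0.6, 1.4]
grip_width: 0.0427
gripper_force: 0.0
```

Request:
{"name": "apply_moves", "arguments": {
  "moves": [
    [0,0,0,0,0,-0.02,0.2],
    [0,0,0,0,0,-0.035,0.5],
    [0,0,0,0,0,-0.04,1],
    [0,0,0,0,0,-0.04,1],
    [0,0,0,0,0,-0.04,1],
    [0,0,0,0,0,-0.03,1],
    [0,0,0,0,0,0,1],
    [0,0,0,0,0,0,1]
  ]
}}

```text
clock: 13.12
tcp_pos: [0.4433, -0.0477, 0.2146]
orientation: [2.026, 2.396, 0.006]
contact_force: [-0.1, -0.1, 0.0]
grip_width: 0.0855
gripper_force: 0.0
```

```bash
python3 - <<'E'
from h import *
w,im=wlook("w8.png")
for d in silhouettes("blade","wrist"):
    q=onz(w,[d["extent"][:2]],.01)[0]
    if np.linalg.norm(q[:2]-[.44,-.02])<.07: print("blade",fit([(w,d["mask"]*1.)],"blade",(.438,-.007,1.74),z=.003))
m=silhouettes("mat","wrist")
if m: print("mat",fit([(w,m[0]["mask"]*1.)],"mat",(.44,-.02,0)))
for n in("scene","side"):
    grab_frame(n)
    for d in silhouettes("plug1",n)[:4]: print(n,round(float(d["p"]),2),np.round(d["extent"]),onz(cam(n),[d["extent"][:2]],.016)[0].round(3))
rel((.41,-.27,.25),1.7365)
E
```

```text
blade (array([ 0.43555074, -0.00797521,  1.7361685 ,  0.00741651]), np.float64(0.046615113531907726))
mat (array([ 0.44277778, -0.0196712 , -0.00446422,  0.00809193]), np.float64(0.16708056675639982))
scene 0.44 [218. 188.   7.  11.] [ 0.399 -0.317  0.016]
side 0.75 [325. 314.  17.  20.] [ 0.401 -0.321  0.016]
t 13.47 tcp [ 0.4414 -0.0477  0.2112] yaw 1.7381 tilt [-2.4e-03 -1.0e-04 -1.0e+00] shift [-0.214  -0.0681 -0.0387] turn 0.015 F [0.4 0.5 0.5] w 0.0854
```

Request:
{"name": "apply_moves", "arguments": {
  "moves": [
    [0,0,0,-0.0331,-0.0114,0.0016,1],
    [0,0,0,-0.0331,-0.0114,0.0016,1],
    [0,0,0,-0.0331,-0.0114,0.0016,1],
    [0,0,0,-0.0331,-0.0114,0.0016,1],
    [0,0,0,-0.0331,-0.0114,0.0016,1],
    [0,0,0,-0.0331,-0.0114,0.0016,1],
    [0,0,0,-0.0331,-0.0114,0.0016,1],
    [0,0,0,0,0,0,1]
  ]
}}

```text
clock: 14.13
tcp_pos: [0.3993, -0.2962, 0.2005]
orientation: [2.038, 2.39, -0.005]
contact_force: [1.0, -0.1, 0.9]
grip_width: 0.0851
gripper_force: 0.0
```

```bash
python3 - <<'E'
from h import *
for i in range(4): grab_frame("side")
w,im=wlook("w9.png")
L=silhouettes("plug1","wrist")
for d in L:
    q=onz(w,[d["extent"][:2]],.016)[0];print(round(float(d["p"]),2),np.round(d["extent"]),q.round(3))
p,f=fit([(w,L[0]["mask"]*1.)],"plug1",(q[0],q[1],0),yawfree="all");print(p,f)
for P in MODEL["plug1"]:
    for u in proj(w,place(P,*p[:3])): cv2.circle(im,tuple(np.round(u).astype(int)),1,(0,0,255),-1)
x,y=np.array(L[0]["extent"][:2]).astype(int)
a=im[max(0,y-45):y+45,max(0,x-60):x+60];cv2.imwrite("pics/w9c.png",cv2.resize(a,None,fx=5,fy=5,interpolation=cv2.INTER_CUBIC))
rel((p[0],p[1],.02),p[2])
E
```

```text
0.71 [316. 201.  39.  34.] [ 0.399 -0.317  0.016]
[ 0.39960965 -0.31684772  0.52205466  0.01305763] 0.04601262816969387
t 14.43 tcp [ 0.4024 -0.2879  0.2008] yaw 1.7404 tilt [-4.e-04  8.e-04 -1.e+00] shift [-0.0282 -0.0076  0.1808] turn 11.634 F [-1.   0.4 -0.7] w 0.0852
```

View pics/w9c.png

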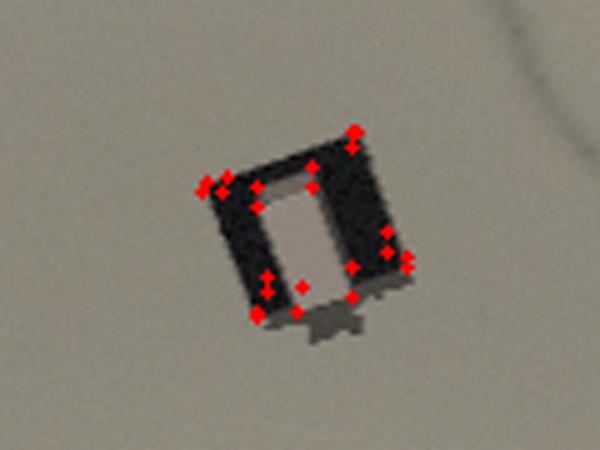

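Request:
{"name": "apply_moves", "arguments": {
  "moves": [
    [0,0,0,-0.0141,-0.0038,0.03,0],
    [0,0,0,-0.0141,-0.0038,0.03,0],
    [0,0,-0.87,0,0,0.03,0],
    [0,0,-0.9,0,0,0.03,0],
    [0,0,-0.8,0,0,0.015,0],
    [0,0,-0.8,0,0,0.0,0],
    [0,0,0,0,0,0,0],
    [0,0,0,0,0,0,0]
  ]
}}

```text
clock: 15.1
tcp_pos: [0.3998, -0.3177, 0.0662]
orientation: [1.577, 2.717, 0.001]
contact_force: [1.7, 0.3, 0.3]
grip_width: 0.0425
gripper_force: 0.0
```

```bash
python3 - <<'E'
from h import *
w,im=wlook("w10.png")
L=silhouettes("plug1","wrist")
for d in L: print(round(float(d["p"]),2),np.round(d["extent"]))
if L: print(fit([(w,L[0]["mask"]*1.)],"plug1",(.3996,-.3168,.522)))
rel((.3996,-.3168,.0175),2.093)
E
```

```text
0.72 [323. 223.  54.  54.]
(array([ 0.39960183, -0.31700889,  0.51460828,  0.00535211]), np.float64(0.027495675642694062))
t 15.2 tcp [ 0.4    -0.3183  0.0668] yaw 2.0896 tilt [ 1.4e-03 -6.0e-04 -1.0e+00] shift [0.0015 0.0004 0.0493] turn -0.033 F [-0.5  0.5  0. ] w 0.0429
```

Request:
{"name": "apply_moves", "arguments": {
  "moves": [
    [0,0,0,0.0013,0,0.02,0],
    [0,0,0,0,0,0.02,0],
    [0,0,0,0,0,0.0093,0],
    [0,0,0,0,0,0,0],
    [0,0,0,0,0,0,-1],
    [0,0,0,0,0,0,-1],
    [0,0,0,0,0,0,-1],
    [0,0,0,0,0,0,-1]
  ],
  "grip_force": 50
}}

```text
clock: 15.87
tcp_pos: [0.3993, -0.3179, 0.0179]
orientation: [1.575, 2.716, -0.0]
contact_force: [-0.5, 0.1, 5.5]
grip_width: 0.0108
gripper_force: 51.1
```

Request:
{"name": "apply_moves", "arguments": {
  "moves": [
    [0,0,0,0,0,0,-1],
    [0,0,0,0,0,-0.03,-1],
    [0,0,0,0,0,-0.04,-1],
    [0,0,0,0,0,-0.04,-1],
    [0,0,0,0,0,-0.02,-1],
    [0,0,0,0,0,0,-1],
    [0,0,0,0,0,0,-1],
    [0,0,0,0,0,0,-1]
  ]
}}

```text
clock: 16.53
tcp_pos: [0.3979, -0.3169, 0.1462]
orientation: [-1.575, -2.717, -0.0]
contact_force: [-0.4, 0.5, -1.5]
grip_width: 0.0107
gripper_force: 50.3
```

```bash
python3 - <<'E'
from h import *
o=telemetry.get_obs();print(o["gripper_force"],o["joints"].round(2))
rel((*(C-.005*EX),.15),1.204+np.pi/2)
w,im=wlook("w11.png")
# plug in tool frame
L=silhouettes("plug1","wrist")
for d in L: print(round(float(d["p"]),2),np.round(d["extent"]))
zb=o["tcp_pos"][2]-.0175
if L: print(fit([(w,L[0]["mask"]*1.)],"plug1",(o["tcp_pos"][0],o["tcp_pos"][1],.52),z=zb), o["tcp_pos"].round(4))
E
```

```text
50.295528173446655 [ 0.45  0.31  0.12  2.04 -0.05  0.8   1.12]
t 16.53 tcp [ 0.3979 -0.3169  0.1462] yaw 2.0909 tilt [-7.e-04  7.e-04 -1.e+00] shift [ 0.3246  0.4034 -0.0036] turn -6.531 F [-0.4  0.5 -1.5] w 0.0107
0.64 [322. 262.  67.  72.]
(array([ 0.39754974, -0.3163561 ,  0.52741448,  0.13012375]), np.float64(0.429623505249384)) [ 0.3979 -0.3169  0.1462]
```

Request:
{"name": "apply_moves", "arguments": {
  "moves": [
    [0,0,0,0.025,0.031,0,-1],
    [0,0,0,0.025,0.031,0,-1],
    [0,0,0,0.025,0.031,0,-1],
    [0,0,0,0.025,0.031,0,-1],
    [0,0,0,0.025,0.031,0,-1],
    [0,0,0,0.025,0.031,0,-1],
    [0,0,0,0.025,0.031,0,-1],
    [0,0,0,0.025,0.031,0,-1]
  ]
}}

```text
clock: 17.3
tcp_pos: [0.5138, -0.0187, 0.1454]
orientation: [-1.575, -2.716, 0.002]
contact_force: [1.0, -0.7, -1.3]
grip_width: 0.0105
gripper_force: 50.3
```

Request:
{"name": "apply_moves", "arguments": {
  "moves": [
    [0,0,0,0.025,0.031,0,-1],
    [0,0,0,0.025,0.031,0,-1],
    [0,0,0,0.025,0.031,0,-1],
    [0,0,0,0.025,0.031,0,-1],
    [0,0,0,0.02,0.027,0,-1],
    [0,0,-0.9,0,0,0,-1],
    [0,0,-0.9,0,0,0,-1],
    [0,0,-0.9,0,0,0,-1]
  ]
}}

```text
clock: 17.97
tcp_pos: [0.5847, 0.1594, 0.1446]
orientation: [-1.166, -2.914, 0.003]
contact_force: [-0.4, -0.9, 0.5]
grip_width: 0.0103
gripper_force: 50.3
```

Request:
{"name": "apply_moves", "arguments": {
  "moves": [
    [0,0,-0.9,0,0,0,-1],
    [0,0,-0.9,0,0,0,-1],
    [0,0,-0.9,0,0,0,-1],
    [0,0,-0.9,0,0,0,-1],
    [0,0,-0.23,0,0,0,-1],
    [0,0,0,0,0,0,-1],
    [0,0,0,0,0,0,-1],
    [0,0,0,0,0,0,-1]
  ]
}}

```text
clock: 18.63
tcp_pos: [0.5855, 0.1585, 0.1463]
orientation: [-0.576, -3.088, 0.001]
contact_force: [0.1, 0.6, -1.0]
grip_width: 0.0106
gripper_force: 50.3
```

```bash
python3 - <<'E'
from h import *
rel((*(C-.005*EX),.08),1.204+np.pi/2)
o=telemetry.get_obs();print(o["joints"].round(2))
w,im=wlook("w12.png")
# overlay sockets and box top edges
import itertools
for y in(-.04,0,.04):
    P=[[*(C+EX*(-.005+a)+EY*(y+b)),.045] for a,b in((-.016,-.014),(-.016,.014),(.016,.014),(.016,-.014))]
    cv2.polylines(im,[np.round(proj(w,P)).astype(int)],True,(0,0,255),1)
P=[[*(C+EX*a+EY*b),.045] for a,b in((-.065,-.07),(-.065,.07),(.065,.07),(.065,-.07))]
cv2.polylines(im,[np.round(proj(w,P)).astype(int)],True,(0,255,0),1)
cv2.imwrite("pics/w12o.png",im)
E
```

```text
t 18.63 tcp [0.5855 0.1585 0.1463] yaw 2.7728 tilt [-8.e-04 -2.e-04 -1.e+00] shift [0.0013 0.0068 0.0663] turn -0.019 F [ 0.1  0.6 -1. ] w 0.0106
[-0.2   0.47 -0.22  1.79  0.12  0.9   0.73]
```

View pics/w12o.png

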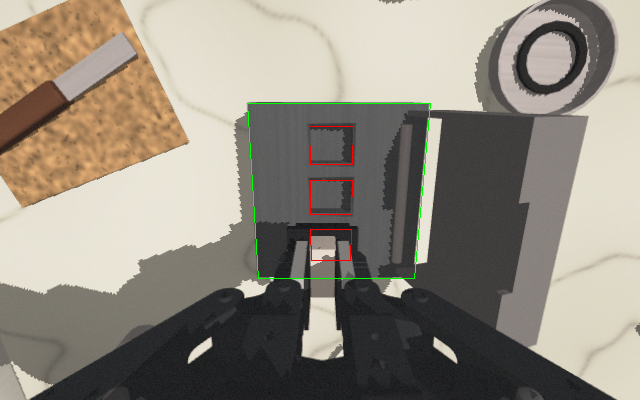

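Request:
{"name": "apply_moves", "arguments": {
  "moves": [
    [0,0,0,0.0013,0.0068,0.02,-1],
    [0,0,0,0,0,0.03,-1],
    [0,0,0,0,0,0.024,-1],
    [0,0,0,0,0,0,-1],
    [0,0,0,0,0,0,-1],
    [0,0,0,0,0,0,-1],
    [0,0,0,0,0,0,-1],
    [0,0,0,0,0,0,-1]
  ]
}}

```text
clock: 19.35
tcp_pos: [0.5881, 0.1658, 0.0746]
orientation: [0.573, 3.086, 0.002]
contact_force: [-0.3, -0.2, -0.9]
grip_width: 0.0106
gripper_force: 50.3
```

```bash
python3 - <<'E'
from h import *
rel((*(C-.005*EX),.0505),1.204+np.pi/2);bx()
E
```

```text
t 19.35 tcp [0.5881 0.1658 0.0746] yaw 2.7744 tilt [ 2.9e-03  9.0e-04 -1.0e+00] shift [ 0.0012 -0.001   0.0241] turn -0.004 F [-0.3 -0.2 -0.9] w 0.0106
tcp in box frame mm [-4.1 -1.1 74.6] F box [-0.3  0.2 -0.9] M [ 0.05  0.04 -0.  ] 19.35
```

Request:
{"name": "apply_moves", "arguments": {
  "moves": [
    [0,0,0,0.0008,-0.0009,0.004,-1],
    [0,0,0,0,0,0.003,-1],
    [0,0,0,0,0,0.003,-1],
    [0,0,0,0,0,0.003,-1],
    [0,0,0,0,0,0.003,-1],
    [0,0,0,0,0,0.002,-1],
    [0,0,0,0,0,0,-1],
    [0,0,0,0,0,0,-1]
  ]
}}

```text
clock: 20.02
tcp_pos: [0.5857, 0.1649, 0.0546]
orientation: [-0.573, -3.089, 0.0]
contact_force: [0.3, -0.6, -1.1]
grip_width: 0.0107
gripper_force: 50.3
```

```bash
python3 - <<'E'
from h import *
bx()
E
```

```text
tcp in box frame mm [-5.8  0.7 54.6] F box [-0.4 -0.5 -1.1] M [ 0.01 -0.02  0.06] 20.02
```

Request:
{"name": "apply_moves", "arguments": {
  "moves": [
    [0,0,0,0,0,0.002,-1],
    [0,0,0,0,0,0.002,-1],
    [0,0,0,0,0,0.001,-1],
    [0,0,0,0,0,0.001,-1],
    [0,0,0,0,0,0.001,-1],
    [0,0,0,0,0,0,-1],
    [0,0,0,0,0,0,-1],
    [0,0,0,0,0,0,-1]
  ]
}}

```text
clock: 20.68
tcp_pos: [0.5862, 0.165, 0.0508]
orientation: [0.573, 3.088, -0.0]
contact_force: [-8.9, -2.9, 24.6]
grip_width: 0.0106
gripper_force: 53.7
```

```bash
python3 - <<'E'
from h import *
bx()
E
```

```text
tcp in box frame mm [-5.5  0.3 50.8] F box [-5.9  7.3 24.6] M [-0.64  1.95  0.04] 20.68
```

Request:
{"name": "apply_moves", "arguments": {
  "moves": [
    [0,0,0,0,0,-0.001,-1],
    [0,0,0,0,0,0,-0.35],
    [0,0,0,0,0,0,-0.35],
    [0,0,0,0,0,0,-0.35],
    [0,0,0,0,0,0,-0.35],
    [0,0,0,0,0,-0.02,-0.35],
    [0,0,0,0,0,-0.03,-0.35],
    [0,0,0,0,0,-0.04,-0.35]
  ]
}}

```text
clock: 21.35
tcp_pos: [0.5837, 0.1641, 0.1367]
orientation: [-0.572, -3.083, 0.005]
contact_force: [0.8, 1.0, -0.1]
grip_width: 0.0275
gripper_force: 0.0
```

Request:
{"name": "apply_moves", "arguments": {
  "moves": [
    [0,0,0,0,0,-0.03,-0.5],
    [0,0,0,0,0,-0.03,-1],
    [0,0,0,0,0,-0.03,-1],
    [0,0,0,0,0,0,-1],
    [0,0,0,0,0,0,-1],
    [0,0,0,0,0,0,-1],
    [0,0,0,0,0,0,-1],
    [0,0,0,0,0,0,-1]
  ]
}}

```text
clock: 22.02
tcp_pos: [0.585, 0.1646, 0.2271]
orientation: [-0.572, -3.086, 0.002]
contact_force: [-0.2, 0.5, -0.5]
grip_width: 0.0003
gripper_force: 0.0
```

```bash
python3 - <<'E'
from h import *
bx();w,im=wlook("w13.png")
h=C-.005*EX
for d in silhouettes("plug1","wrist"):
    print(round(float(d["p"]),2),np.round(d["extent"]),fit([(w,d["mask"]*1.)],"plug1",(h[0],h[1],1.204),z=.033,zfree=True))
g=render(w,[place(P,h[0],h[1],1.204,.033) for P in MODEL["plug1"][1:]]);m=silhouettes("plug1","wrist")
if m: print("IoU home",[ (np.minimum(g,d["mask"]).sum()/np.maximum(g,d["mask"]).sum()) for d in m])
g=render(w,[place(P,h[0],h[1],1.204,.039) for P in MODEL["plug1"]])
if m: print("IoU 6mm up",[ (np.minimum(g,d["mask"]).sum()/np.maximum(g,d["mask"]).sum()) for d in m])
for n in("scene","side"):
    grab_frame(n)
    for d in silhouettes("plug1",n)[:4]: print(n,round(float(d["p"]),2),np.round(d["extent"]),onz(cam(n),[d["extent"][:2]],.05)[0].round(3))
    for d in silhouettes("blade",n)[:6]: print(n,"b",round(float(d["p"]),2),onz(cam(n),[d["extent"][:2]],.01)[0].round(3))
print(telemetry.get_obs()["joints"].round(2))
E
```

```text
tcp in box frame mm [ -6.3   1.3 227.1] F box [ 0.4  0.3 -0.5] M [0.02 0.   0.  ] 22.02
0.78 [323. 177.  34.  28.] (array([0.58507454, 0.16610027, 1.20333414, 0.03498982]), np.float64(0.03191389188680194))
IoU home [np.float64(0.9139017338987505)]
IoU 6mm up [np.float64(0.8180706849441796)]
scene 0.2 [214. 239.  36.  29.] [ 0.649 -0.272  0.05 ]
scene b 0.77 [0.817 0.059 0.01 ]
scene b 0.75 [ 0.337 -0.458  0.01 ]
scene b 0.7 [ 0.304 -0.19   0.01 ]
scene b 0.66 [ 0.438 -0.019  0.01 ]
scene b 0.66 [0.315 0.161 0.01 ]
scene b 0.36 [0.559 0.2   0.01 ]
side 0.53 [315. 148.   9.   9.] [0.591 0.163 0.05 ]
side b 0.89 [ 0.282 -0.198  0.01 ]
side b 0.88 [ 0.434 -0.036  0.01 ]
side b 0.81 [0.806 0.038 0.01 ]
side b 0.72 [ 0.346 -0.444  0.01 ]
side b 0.64 [0.316 0.15  0.01 ]
side b 0.58 [0.671 0.353 0.01 ]
[-0.2   0.38 -0.23  1.71  0.1   1.06  0.74]
```

Request:
{"name": "apply_moves", "arguments": {
  "moves": [
    [0,0,0,0,0.038,0,-1],
    [0,0,0,0,0.038,0,-1],
    [0,0,0,0,0.038,0,-1],
    [0,0,0,0,0.038,0,-1],
    [0,0,0,0,0,0,-1],
    [0,0,0,0,0,0.035,-1],
    [0,0,0,0,0,0.035,-1],
    [0,0,0,0,0,0.035,-1]
  ]
}}

```text
clock: 23.13
tcp_pos: [0.6408, 0.3072, 0.1232]
orientation: [0.572, 3.087, 0.002]
contact_force: [0.1, 0.2, -0.5]
grip_width: 0.0001
gripper_force: 0.0
```

Request:
{"name": "apply_moves", "arguments": {
  "moves": [
    [0,0,0,0,0,0.008,-1],
    [0,0,0,0,0,0,-1],
    [0,0,0,0,0,0,-1],
    [0,0,0,0,0,0,-1],
    [0,0,0,0,-0.005,0,-1],
    [0,0,0,0,-0.005,0,-1],
    [0,0,0,0,-0.005,0,-1],
    [0,0,0,0,0,0,-1]
  ]
}}

```text
clock: 23.8
tcp_pos: [0.6353, 0.2909, 0.1167]
orientation: [0.575, 3.087, -0.001]
contact_force: [-0.3, 0.5, 0.1]
grip_width: 0.0001
gripper_force: 0.0
```

```bash
python3 - <<'E'
from h import *
bx();rel((0,0,0),1.204+np.pi/2)
E
```

```text
tcp in box frame mm [129.6  -0.3 116.7] F box [0.3 0.4 0.1] M [-0.05 -0.02  0.02] 23.8
t 23.8 tcp [0.6353 0.2909 0.1167] yaw 2.7731 tilt [ 9.e-04 -8.e-04 -1.e+00] shift [ 0.488  -0.5002  0.1163] turn -0.016 F [-0.3  0.5  0.1] w 0.0001
```

Request:
{"name": "apply_moves", "arguments": {
  "moves": [
    [0,0,0,0,-0.0176,-0.005,-1],
    [0,0,0,0,-0.013,-0.008,-1],
    [0,0,0,0,-0.013,-0.004,-1],
    [0,0,0,0,-0.01,-0.002,-1],
    [0,0,0,0,-0.012,0,-1],
    [0,0,0,0,-0.012,0,-1],
    [0,0,0,0,0,0,-1],
    [0,0,0,0,0,0,-1]
  ]
}}

```text
clock: 24.47
tcp_pos: [0.6069, 0.2186, 0.1344]
orientation: [-0.576, -3.088, 0.002]
contact_force: [0.3, -0.4, -0.5]
grip_width: 0.0001
gripper_force: 0.0
```

```bash
python3 - <<'E'
from h import *
bx()
for n in("scene",):
    grab_frame(n)
    for d in silhouettes("hood",n)[:2]: print(n,round(float(d["p"]),2),np.round(d["extent"]),hoodangle(d["mask"]*1.,cam(n)))
E
```

```text
tcp in box frame mm [ 52.    0.3 134.4] F box [-0.2 -0.4 -0.5] M [ 0.04 -0.    0.01] 24.47
scene 0.94 [399. 223.  33.  53.] [(np.float64(0.7792955678310641), np.float64(1.1)), (np.float64(0.761545035779471), np.float64(1.05)), (np.float64(0.7453178368121443), np.float64(1.0))]
```

Request:
{"name": "apply_moves", "arguments": {
  "moves": [
    [0,0,0,0,-0.0115,0.0027,-1],
    [0,0,0,0,-0.0115,0.0027,-1],
    [0,0,0,0,-0.0105,0.0065,-1],
    [0,0,0,0,-0.0105,0.0065,-1],
    [0,0,0,0,-0.008,0.008,-1],
    [0,0,0,0,-0.008,0.008,-1],
    [0,0,0,0,-0.006,0.008,-1],
    [0,0,0,0,-0.006,0.008,-1]
  ]
}}

```text
clock: 25.23
tcp_pos: [0.581, 0.1522, 0.0833]
orientation: [-0.574, -3.088, 0.0]
contact_force: [1.0, -0.1, -0.3]
grip_width: 0.0
gripper_force: 0.3
```

Request:
{"name": "apply_moves", "arguments": {
  "moves": [
    [0,0,0,0,0,0.004,-1],
    [0,0,0,0,0,0.001,-1],
    [0,0,0,0,0,0,-1],
    [0,0,0,0,0,0,-1],
    [0,0,0,0,0,0,-1],
    [0,0,0,0,0,0,-1],
    [0,0,0,0,0,0,-1],
    [0,0,0,0,0,0,-1]
  ]
}}

```text
clock: 25.9
tcp_pos: [0.5813, 0.1535, 0.0792]
orientation: [-0.572, -3.089, -0.0]
contact_force: [1.0, -0.3, -0.1]
grip_width: -0.0002
gripper_force: 0.0
```

```bash
python3 - <<'E'
from h import *
bx()
E
```

```text
tcp in box frame mm [-18.    0.8  79.2] F box [ 0.1 -1.1 -0.1] M [-0.    0.02  0.  ] 25.9
```

Request:
{"name": "apply_moves", "arguments": {
  "moves": [
    [0,0,0,0,-0.015,0,-1],
    [0,0,0,0,0,0.001,-1],
    [0,0,0,0,0,0.001,-1],
    [0,0,0,0,0,0.0005,-1],
    [0,0,0,0,0,0,-1],
    [0,0,0,0,0,0,-1],
    [0,0,0,0,0,0,-1],
    [0,0,0,0,0,0,-1]
  ]
}}

```text
clock: 26.57
tcp_pos: [0.5753, 0.1371, 0.0789]
orientation: [-0.575, -3.088, 0.003]
contact_force: [-8.6, -3.2, 19.9]
grip_width: -0.0001
gripper_force: 10.1
```

```bash
python3 - <<'E'
from h import *
bx()
E
```

```text
tcp in box frame mm [-35.4   0.5  78.9] F box [-6.1  6.8 19.9] M [-0.77  1.8   0.06] 26.57
```

Request:
{"name": "apply_moves", "arguments": {
  "moves": [
    [0,0,0,0,0,-0.03,-1],
    [0,0,0,0,0,-0.04,-1],
    [0,0,0,0,0,-0.04,-1],
    [0,0,0,0,0,-0.04,1],
    [0,0,0,0.034,0.0155,-0.01,1],
    [0,0,0,0.034,0.0155,0,1],
    [0,0,0,0.034,0.0155,0,1],
    [0,0,0,0.034,0.0155,0,1]
  ]
}}

```text
clock: 27.23
tcp_pos: [0.4701, 0.2454, 0.2373]
orientation: [0.576, 3.087, -0.0]
contact_force: [0.1, 0.3, -0.4]
grip_width: 0.0604
gripper_force: 0.0
```

Request:
{"name": "apply_moves", "arguments": {
  "moves": [
    [0,0,0,0.034,0.0155,0,1],
    [0,0,0,0.034,0.0155,0,1],
    [0,0,0,0.034,0.0155,0,1],
    [0,0,0,0,0,0,1],
    [0,0,0,0,0,0,1],
    [0,0,0,0,0,0,1],
    [0,0,0,0,0,0,1],
    [0,0,0,0,0,0,1]
  ]
}}

```text
clock: 27.9
tcp_pos: [0.3939, 0.3243, 0.2367]
orientation: [0.578, 3.088, -0.001]
contact_force: [-0.9, 0.8, -0.3]
grip_width: 0.0856
gripper_force: 0.0
```

```bash
python3 - <<'E'
from h import *
w,im=wlook("w14.png");A=[]
for d in silhouettes("moka_base","wrist")[:2]:
    q=onz(w,[d["extent"][:2]],.03)[0];print("w",round(float(d["p"]),2),np.round(d["extent"]),q.round(3))
    p=fit([(w,d["mask"]*1.)],"moka_base",(q[0],q[1],0),yawfree=False);print(p)
for n in("scene","side"):
    grab_frame(n);c=cam(n)
    for d in silhouettes("moka_base",n)[:1]: A.append((c,d["mask"]*1.));print(n,fit(A[-1:],"moka_base",(.434,.308,0),yawfree=False))
    for d in silhouettes("hood",n)[:1]: print(n,hoodangle(d["mask"]*1.,c))
    for d in silhouettes("hotplate",n)[:1]: print(n,np.round(d["extent"]),d["p"]); A.append((c,d["mask"]*1.))
print("plate",fit([A[1],A[3]],"hotplate",(.62,-.277,-.278)))
p=p[0];rel((p[0],p[1],.04))
E
```

```text
w 0.67 [324. 205.  64.  77.] [0.432 0.313 0.03 ]
(array([ 0.43352786,  0.31119077, -0.0098011 ,  0.00390159]), np.float64(0.02920932759413275))
scene (array([ 0.4312264 ,  0.31126841, -0.02408763,  0.00578368]), np.float64(0.04680707005915474))
scene [(np.float64(0.9554626870918694), np.float64(0.05)), (np.float64(0.9514071802667156), np.float64(0.0)), (np.float64(0.9303675552418698), np.float64(0.1))]
scene [217. 243.  68.  52.] 0.82
side (array([0.4320404 , 0.30821039, 0.1139501 , 0.00686529]), np.float64(0.06635648388513926))
side [(np.float64(0.9123431480772264), np.float64(0.0)), (np.float64(0.9049868164622263), np.float64(0.05)), (np.float64(0.8465224822135285), np.float64(0.1))]
side [409. 265.  77.  51.] 0.85
plate (array([ 0.62148999, -0.27531783, -0.29275269,  0.00288205]), np.float64(0.05678674475360751))
t 28.4 tcp [0.3927 0.3258 0.2369] yaw 2.7747 tilt [ 0.  0. -1.] shift [-0.0433  0.001   0.1969] turn None F [-0.9 -0.1  0.4] w 0.0855
```

Request:
{"name": "apply_moves", "arguments": {
  "moves": [
    [0,0,0,-0.0217,0.0005,0.03,1],
    [0,0,0,-0.0216,0.0005,0.03,1],
    [0,0,0,0,0,0.03,1],
    [0,0,0,0,0,0.03,1],
    [0,0,0,0,0,0.015,1],
    [0,0,0,0,0,0,1],
    [0,0,0,0,0,0,1],
    [0,0,0,0,0,0,1]
  ]
}}

```text
clock: 29.07
tcp_pos: [0.4341, 0.312, 0.1031]
orientation: [0.573, 3.088, 0.002]
contact_force: [-0.1, 0.8, 0.5]
grip_width: 0.0854
gripper_force: 0.0
```

```bash
python3 - <<'E'
from h import *
w,im=wlook("w15.png")
for d in silhouettes("moka_base","wrist")[:1]: print(d["p"],np.round(d["extent"]),fit([(w,d["mask"]*1.)],"moka_base",(.4335,.3112,0),yawfree=False))
rel((.4335,.3112,.04),1.204+np.pi/2)
E
```

```text
0.77 [321. 209. 101. 119.] (array([0.43330199, 0.31081217, 0.05624919, 0.00605711]), np.float64(0.037381545808107375))
t 29.17 tcp [0.4344 0.3121 0.1035] yaw 2.7748 tilt [ 0.0024  0.0018 -1.    ] shift [ 0.0006 -0.0013  0.0635] turn -0.0 F [-0.2 -0.2  0.3] w 0.0852
```

Request:
{"name": "apply_moves", "arguments": {
  "moves": [
    [0,0,0,0.0003,-0.0013,0.025,1],
    [0,0,0,0,0,0.025,1],
    [0,0,0,0,0,0.013,1],
    [0,0,0,0,0,0,1],
    [0,0,0,0,0,0,0.6],
    [0,0,0,0,0,0,-1],
    [0,0,0,0,0,0,-1],
    [0,0,0,0,0,0,-1]
  ],
  "grip_force": 50
}}

```text
clock: 29.83
tcp_pos: [0.4337, 0.3108, 0.0413]
orientation: [0.573, 3.087, 0.003]
contact_force: [-2.2, -1.9, 9.3]
grip_width: 0.057
gripper_force: 51.0
```

Request:
{"name": "apply_moves", "arguments": {
  "moves": [
    [0,0,0,0,0,0,-1],
    [0,0,0,0,0,0,-1],
    [0,0,0,0,0,-0.01,-1],
    [0,0,0,0,0,-0.02,-1],
    [0,0,0,0,0,-0.03,-1],
    [0,0,0,0,0,-0.03,-1],
    [0,0,0,0,0,-0.03,-1],
    [0,0,0,0,0,0,-1]
  ]
}}

```text
clock: 30.5
tcp_pos: [0.4357, 0.3128, 0.1661]
orientation: [0.572, 3.081, 0.013]
contact_force: [0.8, 1.4, -1.1]
grip_width: 0.0568
gripper_force: 52.9
```

```bash
python3 - <<'E'
from h import *
o=telemetry.get_obs();print(o["gripper_force"],o["joints"].round(2));p=o["tcp_pos"]
grab_frame("scene")
for d in silhouettes("moka_base","scene")[:1]: print(d["p"],np.round(d["extent"]),onz(cam("scene"),[d["extent"][:2]],p[2])[0].round(3))
rel((.6215+.012*np.cos(-.293),-.2753+.012*np.sin(-.293),.14))
E
```

```text
52.91759379208088 [-0.44  0.35 -0.36  1.94  0.16  0.87  0.32]
0.65 [314. 203.  55.  33.] [ 0.628 -0.009  0.166]
t 30.6 tcp [0.4336 0.3106 0.1611] yaw 2.7745 tilt [ 0.0036  0.0024 -1.    ] shift [-0.3976 -0.4786  0.0205] turn None F [-0.1 -0.1 -3. ] w 0.0569
```

```bash
python3 - <<'E'
from h import *
o=telemetry.get_obs();p=o["tcp_pos"]
w,im=wlook("w16.png");s=grab_frame("side");sc=grab_frame("scene")
for n in("wrist","side","scene"):
    c=cam(n) if n!="wrist" else w
    for d in silhouettes("moka_base",n)[:3]:
        print(n,round(float(d["p"]),2),np.round(d["extent"]))
    u=proj(c,place(np.vstack(MODEL["moka_base"]),p[0],p[1],0,p[2]-.0413));print("  expect",u.min(0).round(),u.max(0).round())
cv2.imwrite("pics/c16.png",np.vstack([np.hstack([cv2.resize(s[60:200,180:340],(400,350)),cv2.resize(sc[110:250,370:530],(400,350))]),cv2.resize(im[120:360,160:480],(800,600))[:250]]))
E
```

```text
wrist 0.95 [323. 252. 144. 176.]
wrist 0.7 [ 62. 292. 120. 149.]
  expect [251. 165.] [392. 341.]
side 0.8 [246. 109.  32.  33.]
  expect [233.  90.] [259. 121.]
scene 0.7 [431. 162.  26.  37.]
  expect [415. 148.] [444. 181.]
```

View pics/c16.png

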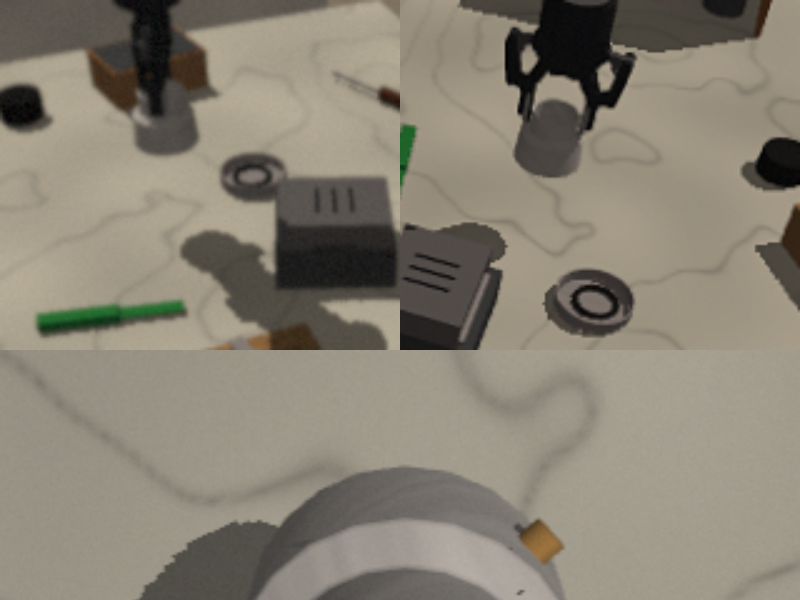

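Request:
{"name": "apply_moves", "arguments": {
  "moves": [
    [0,0,0,-0.02,-0.02,-0.01,-1],
    [0,0,0,-0.027,-0.027,-0.01,-1],
    [0,0,0,-0.027,-0.027,0,-1],
    [0,0,0,-0.027,-0.027,0,-1],
    [0,0,0,-0.027,-0.027,0,-1],
    [0,0,0,-0.027,-0.027,0,-1],
    [0,0,0,-0.027,-0.027,0,-1],
    [0,0,0,-0.027,-0.027,0,-1]
  ]
}}

```text
clock: 31.57
tcp_pos: [0.5529, 0.0382, 0.1782]
orientation: [-0.572, -3.088, 0.001]
contact_force: [0.5, 0.9, -2.6]
grip_width: 0.0563
gripper_force: 53.0
```

Request:
{"name": "apply_moves", "arguments": {
  "moves": [
    [0,0,0,-0.027,-0.027,0,-1],
    [0,0,0,-0.027,-0.027,0,-1],
    [0,0,0,-0.027,-0.027,0,-1],
    [0,0,0,-0.027,-0.027,0,-1],
    [0,0,0,-0.027,-0.027,0,-1],
    [0,0,0,-0.027,-0.027,0,-1],
    [0,0,0,-0.027,-0.027,0,-1],
    [0,0,0,-0.027,-0.027,0,-1]
  ]
}}

```text
clock: 32.23
tcp_pos: [0.677, -0.2407, 0.1776]
orientation: [-0.572, -3.087, -0.0]
contact_force: [0.9, 0.3, -1.5]
grip_width: 0.0564
gripper_force: 53.0
```

Request:
{"name": "apply_moves", "arguments": {
  "moves": [
    [0,0,0,-0.027,-0.027,0,-1],
    [0,0,0,-0.026,-0.028,0,-1],
    [0,0,0,0,0,0,-1],
    [0,0,0,0,0,0,-1],
    [0,0,0,0,0,0,-1],
    [0,0,0,0,0,0,-1],
    [0,0,0,0,0,0,-1],
    [0,0,0,0,0,0,-1]
  ]
}}

```text
clock: 32.9
tcp_pos: [0.707, -0.3079, 0.1791]
orientation: [0.57, 3.089, 0.001]
contact_force: [-0.4, 0.3, -2.0]
grip_width: 0.0568
gripper_force: 53.0
```

```bash
python3 - <<'E'
from h import *
rel((.633,-.2788,.18),1.204+np.pi/2);print(telemetry.get_obs()["joints"].round(2))
w,im=wlook("w17.png")
for t in("hotplate","pan_pad","pad_top"):
  try:
    for d in silhouettes(t,"wrist")[:2]:
        e=d["extent"];print(t,round(float(d["p"]),2),np.round(e),onz(w,[e[:2]],.042)[0].round(3))
        if t=="hotplate": print(fit([(w,d["mask"]*1.)],"hotplate",(.6215,-.275,-.293)))
        else: print(fit([(w,d["mask"]*1.)],"pad",(.633,-.279,0),yawfree=False))
  except Exception as ex: print(t,ex)
g=im.astype(int);e=proj(w,[[.633,-.279,.042]])[0];print("pad expected px",e)
E
```

```text
t 32.9 tcp [ 0.707  -0.3079  0.1791] yaw 2.7766 tilt [ 1.e-04  5.e-04 -1.e+00] shift [ 0.0795  0.0008 -0.0009] turn 0.017 F [-0.4  0.3 -2. ] w 0.0568
[ 0.4   0.69 -0.12  1.32  0.09  1.14  1.48]
hotplate 0.68 [319.  84. 152. 167.] [ 0.626 -0.279  0.042]
(array([ 0.62080465, -0.27497643, -0.29062091,  0.00883283]), np.float64(0.020922155507811957))
pan_pad 0.64 [324.  91. 115. 122.] [ 0.633 -0.277  0.042]
(array([ 0.63414939, -0.2792237 , -0.07257272,  0.00366064]), np.float64(0.022308597917663153))
pan_pad 0.24 [572.  61.  99.  69.] [ 0.682 -0.087  0.042]
(array([ 0.633, -0.279,  0.   ,  0.   ]), np.float64(1.0))
pad_top 0.87 [324.  93. 114. 118.] [ 0.634 -0.278  0.042]
(array([ 0.63429999, -0.27911407, -0.05631394,  0.00503304]), np.float64(0.014521864505834148))
pad expected px [322.47071863  91.94509008]
```

Request:
{"name": "apply_moves", "arguments": {
  "moves": [
    [0,0,0,0.026,0.0003,0,-1],
    [0,0,0,0.026,0.0003,0,-1],
    [0,0,0,0.0269,0.0003,0.01,-1],
    [0,0,0,0,0,0.025,-1],
    [0,0,0,0,0,0.025,-1],
    [0,0,0,0,0,0.02,-1],
    [0,0,0,0,0,0,-1],
    [0,0,0,0,0,0,-1]
  ]
}}

```text
clock: 33.77
tcp_pos: [0.6328, -0.28, 0.0983]
orientation: [-0.573, -3.087, -0.001]
contact_force: [-0.1, 1.3, -1.1]
grip_width: 0.0573
gripper_force: 53.2
```

Request:
{"name": "apply_moves", "arguments": {
  "moves": [
    [0,0,0,0,0,0,-1],
    [0,0,0,0,0,0.004,-1],
    [0,0,0,0,0,0.003,-1],
    [0,0,0,0,0,0,-1],
    [0,0,0,0,0,0,-1],
    [0,0,0,0,0,0,-1],
    [0,0,0,0,0,0,-1],
    [0,0,0,0,0,0,-1]
  ]
}}

```text
clock: 34.43
tcp_pos: [0.6335, -0.2803, 0.0921]
orientation: [0.573, 3.089, -0.0]
contact_force: [-0.4, 0.5, -1.1]
grip_width: 0.0568
gripper_force: 53.2
```

```bash
python3 - <<'E'
from h import *
rel((.6335,-.279,.0833),1.204+np.pi/2)
for n in("scene","side"):
    grab_frame(n)
    for d in silhouettes("moka_base",n)[:2]: print(n,round(float(d["p"]),2),np.round(d["extent"]),fit([(cam(n),d["mask"]*1.)],"moka_base",(.6335,-.279,0),z=.045,yawfree=False,zfree=True))
E
```

```text
t 34.43 tcp [ 0.6335 -0.2803  0.0921] yaw 2.7748 tilt [ 2.e-04 -1.e-04 -1.e+00] shift [0.0005 0.0012 0.0088] turn -0.0 F [-0.4  0.5 -1.1] w 0.0568
scene 0.6 [212. 226.  27.  36.] (array([ 0.63153227, -0.28126487,  0.11453908,  0.04989252]), np.float64(0.1388546401428018))
scene 0.53 [290. 259.  21.  25.] (array([ 0.6335, -0.279 ,  0.    ,  0.045 ]), np.float64(1.0))
side 0.74 [414. 246.  39.  45.] (array([ 0.63975211, -0.27547241,  0.45041033,  0.0399736 ]), np.float64(0.2887307431511841))
```

Lower in small steps, watching for contact.

Request:
{"name": "apply_moves", "arguments": {
  "moves": [
    [0,0,0,0.0003,0.001,0.003,-1],
    [0,0,0,0,0,0.002,-1],
    [0,0,0,0,0,0.002,-1],
    [0,0,0,0,0,0.002,-1],
    [0,0,0,0,0,0,-1],
    [0,0,0,0,0,0,-1],
    [0,0,0,0,0,0,-1],
    [0,0,0,0,0,0,-1]
  ]
}}

```text
clock: 35.3
tcp_pos: [0.6336, -0.2792, 0.0832]
orientation: [0.573, 3.089, 0.0]
contact_force: [-2.1, 1.0, 1.1]
grip_width: 0.0566
gripper_force: 53.8
```

Request:
{"name": "apply_moves", "arguments": {
  "moves": [
    [0,0,0,0,0,0.002,-1],
    [0,0,0,0,0,0.001,-1],
    [0,0,0,0,0,0.001,-1],
    [0,0,0,0,0,0,-1],
    [0,0,0,0,0,0,-1],
    [0,0,0,0,0,0,-1],
    [0,0,0,0,0,0,-1],
    [0,0,0,0,0,0,-1]
  ]
}}

```text
clock: 35.97
tcp_pos: [0.6338, -0.2793, 0.0793]
orientation: [0.573, 3.088, -0.0]
contact_force: [-1.5, 0.7, 5.7]
grip_width: 0.0564
gripper_force: 54.4
```

Request:
{"name": "apply_moves", "arguments": {
  "moves": [
    [0,0,0,0,0,0.002,-1],
    [0,0,0,0,0,0.001,-1],
    [0,0,0,0,0,0.001,-1],
    [0,0,0,0,0,0.001,-1],
    [0,0,0,0,0,0,-1],
    [0,0,0,0,0,0,-1],
    [0,0,0,0,0,0,-1],
    [0,0,0,0,0,0,-1]
  ]
}}

```text
clock: 36.63
tcp_pos: [0.6339, -0.2794, 0.0754]
orientation: [0.573, 3.088, -0.0]
contact_force: [-4.8, 2.0, 11.7]
grip_width: 0.0567
gripper_force: 55.6
```

Request:
{"name": "apply_moves", "arguments": {
  "moves": [
    [0,0,0,0,0,0.001,-1],
    [0,0,0,0,0,0.0005,-1],
    [0,0,0,0,0,0,-1],
    [0,0,0,0,0,0,-1],
    [0,0,0,0,0,0,-1],
    [0,0,0,0,0,0,-1],
    [0,0,0,0,0,0,-1],
    [0,0,0,0,0,0,-1]
  ]
}}

```text
clock: 37.3
tcp_pos: [0.634, -0.2794, 0.0753]
orientation: [0.573, 3.088, -0.001]
contact_force: [-7.9, 4.0, 20.4]
grip_width: 0.0568
gripper_force: 57.0
```

Request:
{"name": "apply_moves", "arguments": {
  "moves": [
    [0,0,0,0,0,-0.003,-1],
    [0,0,0,0,0,-0.003,-1],
    [0,0,0,0,0,-0.003,-1],
    [0,0,0,0,0,-0.0005,-1],
    [0,0,0,0,0,0,-1],
    [0,0,0,0,0,0,-1],
    [0,0,0,0,0,0,-1],
    [0,0,0,0,0,0,-1]
  ]
}}

```text
clock: 37.97
tcp_pos: [0.6339, -0.2793, 0.0818]
orientation: [0.573, 3.088, -0.0]
contact_force: [0.5, -0.5, 3.4]
grip_width: 0.0568
gripper_force: 54.0
```

```bash
python3 - <<'E'
from h import *
rel((.6335,-.279,.0833),1.204+np.pi/2)
E
```

```text
t 37.97 tcp [ 0.6339 -0.2793  0.0818] yaw 2.7747 tilt [ 6.e-04 -1.e-04 -1.e+00] shift [ 0.0005  0.0002 -0.0015] turn -0.001 F [ 0.5 -0.5  3.4] w 0.0568
```

Request:
{"name": "apply_moves", "arguments": {
  "moves": [
    [0,0,0,0,0,-0.001,-1],
    [0,0,0,0,0,0,0.5],
    [0,0,0,0,0,0,0.6],
    [0,0,0,0,0,0,0.8],
    [0,0,0,0,0,0,1],
    [0,0,0,0,0,0,1],
    [0,0,0,0,0,0,1],
    [0,0,0,0,0,0,1]
  ]
}}

```text
clock: 38.63
tcp_pos: [0.6334, -0.2792, 0.0828]
orientation: [-0.573, -3.089, -0.0]
contact_force: [0.6, -0.2, 0.7]
grip_width: 0.0855
gripper_force: 0.0
```

Request:
{"name": "apply_moves", "arguments": {
  "moves": [
    [0,0,0,0,0,-0.01,1],
    [0,0,0,0,0,-0.02,1],
    [0,0,0,0,0,-0.03,1],
    [0,0,0,0,0,-0.03,1],
    [0,0,0,0,0,-0.03,1],
    [0,0,0,0,0,-0.03,1],
    [0,0,0,-0.03,0,0,1],
    [0,0,0,-0.03,0,0,1]
  ]
}}

```text
clock: 39.3
tcp_pos: [0.6909, -0.3016, 0.2383]
orientation: [0.573, 3.083, -0.002]
contact_force: [1.3, -0.3, -0.9]
grip_width: 0.0854
gripper_force: 0.0
```

Request:
{"name": "apply_moves", "arguments": {
  "moves": [
    [0,0,0,0.02,0.03,0,1],
    [0,0,0,0.02,0.03,0,1],
    [0,0,0,0.02,0.03,0,1],
    [0,0,0,0,0,0,1],
    [0,0,0,0,0,0,1],
    [0,0,0,0,0,0,1],
    [0,0,0,0,0,0,1],
    [0,0,0,0,0,0,1]
  ]
}}

```text
clock: 39.97
tcp_pos: [0.6657, -0.1971, 0.2331]
orientation: [0.577, 3.088, -0.001]
contact_force: [0.2, 0.4, 0.4]
grip_width: 0.0853
gripper_force: 0.0
```

```bash
python3 - <<'E'
from h import *
rel((.6335,-.279,.0833));w,im=wlook("w18.png")
V={"wrist":w}
for n in("scene","side"): grab_frame(n);V[n]=cam(n)
for n,c in V.items():
    for t in("moka_base","funnel","dish","plug1"):
        for d in silhouettes(t,n)[:3]: print(n,t,round(float(d["p"]),2),np.round(d["extent"]),onz(c,[d["extent"][:2]],.07 if t=="moka_base" else .02)[0][:2].round(3),
           fit([(c,d["mask"]*1.)],"moka_base",(.6335,-.279,0),z=.042,yawfree=False) if t=="moka_base" else "")
    for d in silhouettes("hood",n)[:1]: print(n,"hood",hoodangle(d["mask"]*1.,c))
    for d in silhouettes("blade",n): 
        q=onz(c,[d["extent"][:2]],.01)[0]
        if np.linalg.norm(q[:2]-[.44,-.02])<.09: print(n,"blade",q.round(3),fit([(c,d["mask"]*1.)],"blade",(.4356,-.008,1.736),z=.003))
E
```

```text
t 39.97 tcp [ 0.6657 -0.1971  0.2331] yaw 2.7724 tilt [ 2.e-04 -9.e-04 -1.e+00] shift [ 0.0005 -0.0878  0.1499] turn None F [0.2 0.4 0.4] w 0.0853
wrist moka_base 0.74 [233. 178.  86.  88.] [ 0.634 -0.276] (array([ 0.63422513, -0.27851533, -0.14462513,  0.04984167]), np.float64(0.023690677750157096))
wrist funnel 0.57 [433. 143.  56.  50.] [ 0.682 -0.075] 
wrist funnel 0.25 [627.  12.  21.  24.] [0.628 0.131] 
wrist hood [(np.float64(0.899398902477507), np.float64(0.0)), (np.float64(0.7135639020802353), np.float64(0.05)), (np.float64(0.45222302912934714), np.float64(0.1))]
scene moka_base 0.76 [214. 228.  26.  36.] [ 0.629 -0.273] (array([ 0.63101255, -0.28092643,  0.13476512,  0.04909808]), np.float64(0.06628532528213826))
scene moka_base 0.2 [381. 225.  52.  51.] [0.603 0.167] (array([ 0.6335, -0.279 ,  0.    ,  0.042 ]), np.float64(1.0))
scene funnel 0.91 [288. 258.  28.  26.] [ 0.68  -0.075] 
scene funnel 0.42 [314. 204.  56.  31.] [ 0.47  -0.017] 
scene dish 0.7 [449. 230.  30.  27.] [0.563 0.364] 
scene hood [(np.float64(0.9517498659840056), np.float64(0.05)), (np.float64(0.944489560172318), np.float64(0.0)), (np.float64(0.9313249642859466), np.float64(0.1))]
scene blade [ 0.446 -0.019  0.01 ] (array([ 0.43338626, -0.00697611,  1.7486244 ,  0.00815164]), np.float64(0.12834845656232352))
side moka_base 0.57 [414. 248.  42.  44.] [ 0.627 -0.285] (array([ 0.63441644, -0.28075008,  0.03067224,  0.04666008]), np.float64(0.03809421780818045))
side funnel 0.89 [384. 197.  20.  21.] [ 0.687 -0.075] 
side dish 0.71 [282. 131.  28.  17.] [0.551 0.336] 
side hood [(np.float64(0.9243286390330122), np.float64(0.0)), (np.float64(0.9026728110599078), np.float64(0.05)), (np.float64(0.8436068435554998), np.float64(0.1))]
side blade [ 0.435 -0.029  0.01 ] (array([ 0.43481422, -0.0074462 ,  1.7305972 ,  0.0070632 ]), np.float64(0.09441362984465973))
```

```bash
python3 -c "
from bench import order
print(order.hand_in())"
```

```text
the job is handed in; nothing more can be done
None
```

I handed the job in after about 40 s of robot time; it gave no verdict. The hood was pried open and is shut again. The one plug I could find is home in the middle socket, and the blade is back on the mat. The moka base was pressed to the stop and stands within about 1 mm of the pad's centre, and the funnel and dish did not move.

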